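# Restock the wide tilt-out bin

### The arm

A 6-joint arm with a two-finger parallel gripper is mounted at the origin on the work surface. World frame = base frame: x ahead of the robot, y to its left, z up, the work surface at z = 0. Lengths are in m, angles in rad, forces in N, time in s.
With the tool pointing down it reaches from about 0.375 to 0.9 m from the base axis. Payload 3.1 kg.
Tool frame: the origin (TCP) lies between the finger pads; the fingertips stand 8 mm ahead of it and the grasp point (between the pads) lies 11 mm behind it; z points along the fingers, y is the line along which they close (so a half turn about z gives the same grasp; the last joint's range is limited). The gripper opens to 87 mm and grips with 3 to 60 N. Pads are 19 mm wide; open, the fingers measure 117 mm over their backs; the gripper's body (75 mm by 190 mm) begins 51 mm behind the grasp point.
Start: joints at [-1.306, 0.527, 1.433, -0, 1.181, -0.178], TCP at [0.268, -0.564, 0.201] pointing down, gripper open.
Joint ranges: [-3.08, 3.08], [-0.75, 2.2], [0.22, 2.44], [-1.43, 4.57], [0, 2.65], [-2.85, 2.85]. Speed limits (rad/s): [2.79, 2.79, 3.14, 3.14, 3.14, 3.14].

### API

Orientations are given as a unit quaternion [x, y, z, w].
In Python, from rig import robot, vision, job gives the robot as it stands.
- The arm moves only by the shell command python3 -m handwheel 'ROWS' [OPENING] [FORCE]. ROWS is JSON, a list of rows, each a list of 4 numbers: the shift along the tool's x, y, z as a fraction of full scale, then the turn about the tool's z as a fraction of full scale. A call has 1 to 20 rows; each row is the pose to reach, as a shift and turn from the pose commanded when the call began, along the tool's axes at that moment, turning the shorter way round; what a row does not reach only later rows make up. Full scale, the value 1, is 300 mm for a shift and 2 pi rad for a turn. A row lasts 1/12 s, in which the tool goes at most 41.7 mm and 7.16 degrees, less where a joint would pass 70% of its speed; a pose out of reach is approached as far as the arm can. A call with a number of a shift or a turn outside -1 to 1 is refused whole. A call with a gripper value outside its range is refused whole. OPENING is the opening in per cent of the stroke, from 0 (shut) to 100 (fully open), set as the call begins (- or left out, the last holds). The fingers move at their own pace and stop on an object; FORCE is the grip in N (left out, the last holds). Time passes only in rows, so rows that repeat a pose let the fingers close. It gives the time, the measured TCP pose, the force, the opening and the grip force at its end, in the units of the state.
- robot.get_obs(): the state, without advancing time (a new reading comes with each control period).
- vision.camera(name): name is "scene" or "top"; returns a dict with "frame" (384x512x3 uint8, red, green, blue), "K" (3x3 intrinsics, pixels), "cam_to_world" (4x4, takes a point from camera to world coordinates). Camera axes: x right, y down, z forward; pixel columns grow to the right and rows downward; lengths in m; the calibration is good to about 2 mm. A picture is of the moment at which its call begins. There is no depth.
- job.hand_in(): hands the job in; it is judged then, once.
Trained networks look in the newest picture that a camera, given by its name, has taken for a name from the list of things; names that differ only in an ending like _2 or _b are one class to them, and where a whole thing is asked for, a point or a joint stands for the part that bears it (a point fixed in the world has none). Each returns a list of dicts, best first, with "conf" (0 to 1); they miss things now and then, are a little off and sometimes report something else, mostly with a low value. They report only what shows in the picture. A call takes as long as a camera call. They do not tell look-alikes from the thing itself.
- vision.look_for(camera, label): "point" ([row, column] in pixels, amid what is visible of it).
- vision.outline_of(camera, label): "mask" (384x512 bool, what is visible of it) and "point" ([row, column] in pixels, amid what is visible of it).
The state is a dict: "time": time; "q": joint angles; "joint_velocities": joint speeds; "joint_torque": joint torques, N m; "position": TCP position; "tool_rot": TCP orientation; "ft_force": force on the tool from outside, world axes, zero at the start; "moment": the same for the moment, N m; "grip_width": finger opening in m; "grip_force": force on a finger pad.
Only numpy, scipy, OpenCV 4.12 (cv2) and the standard library are available. Lean on these libraries where they do the work, as an engineer would, in place of code of your own. Each camera call takes 0.05 s, during which the arm holds its last target. There are 200 camera calls.

### The job

Restock the rack's wide middle bin: pull its front open until it reaches its stop, then tip all six pipe plugs out of the hand scoop into it. Set the empty scoop back upright on its rubber mat, then push the bin fully shut with all the plugs inside. Leave the two narrow bins shut and do not disturb the tub of couplings, the carton or the can.

Things in the scene. Friction and masses are not known exactly. Their poses are not given: they have to be found in the camera images.
- rack: (All sizes in mm.) Fixed grey rack on the table, 412 wide, 160 deep, 218 high, with three blue tilt-out bins side by side: a wide one (170) in the middle, a narrow one (108) each side, centred 146.5 to left and right. Origin: bottom centre of its front plane; +x points into the rack (depth), y along its front, z up. Its front roughly faces the robot; place and yaw vary.
- hinge (a point): Hinge line of the bins: it runs along the rack's y axis in the rack's front plane, 20 above the table; this point is at the middle of the wide bin. Fixed to the rack, same axes as the rack.
- bin_wide (a joint): Tilt of the wide bin in rad: 0 shut (front panel upright), grows as the top of its front tips out towards the robot, hard stop at 0.65. It stays wherever it is left (dry friction, about 2.5 N at the bar; nothing latches). It may start slightly ajar (up to 0.10).
- bin_wide_bar (a point): Middle of the wide bin's steel pull bar: round, 10 thick, 90 long along y, on stand-offs at its ends, its centre 50 out from the front panel. When shut it is 56 out (-x) from the hinge line and 172 above it (192 above the table, 26 below the rack's top). It moves with the bin on a circle about the hinge line, and its axes tilt with the bin.
- bin_floor (a point): Middle of the inside floor of the wide bin, moving with it; x points from the front panel to the back wall, y along the width, z up when shut. Inside: 96 front to back (x from -50 to +46), 162 wide, front panel 180 high, back wall 120 high, side walls sloping between; walls 4 thick, front 6.
- bin_front_edge (a point): Middle of the upper edge of the wide bin's front panel (inner side), moving with it: from the hinge 0 out, 180 up when shut. At the stop it is 109 out (-x) from the rack's front plane and 163 above the table: the nearer edge of the opening, which then faces up in front of the rack.
- bin_back_edge (a point): Middle of the upper edge of the wide bin's back wall, moving with it: from the hinge 100 in (+x) and 120 up when shut. At the stop it is 7 behind the rack's front plane and 176 above the table: the farther edge of the opening, just under the front of the rack's roof.
- bin_left (a joint): Tilt of the narrow bin at the rack's +y side, rad, 0 shut, stop 0.65. Leave it shut.
- bin_right (a joint): Tilt of the narrow bin at the rack's -y side, rad, 0 shut, stop 0.65. Leave it shut.
- mat: Fixed black rubber mat on the table, 150 (x) by 110 (y) by 4 thick, where the scoop stands; at the robot's left or right. Origin: centre of its underside.
- scoop: Loose aluminium hand scoop, 126 long (x), 72 wide, about 150 g, on the mat, holding six plugs. Origin: centre of its underside. Mouth at -x (x = -66), roughly towards the robot, back wall at x = +60. Floor 4 thick, a 12 degree ramp up over the last 26 to the mouth; side walls 46 high, 28 near the mouth. Black grip bar on top along x, from x = -20 to +60, 22 wide, 16 high, its top 92 up.
- scoop_grip (a point): Point in the grip bar's centre to hold it: x = +10, 84 above the scoop's underside, near above the loaded scoop's centre of mass. 30 free below the bar down to the side walls. Axes as the scoop's.
- scoop_mouth (a point): Middle of the pouring edge of the scoop, 10 above the underside, x = -66. The plugs slide out when this end is dipped by some 40 to 50 degrees; 65 degrees empties it.
- plug0: One of six alike loose steel pipe plugs in the scoop, 30 g: hexagonal head 27 across its corners, 10 thick, with a 20 diameter stub, 22 long in all. Origin: centre of the head's end face; z along the plug.
- plug1: One of six alike loose steel pipe plugs in the scoop, 30 g: hexagonal head 27 across its corners, 10 thick, with a 20 diameter stub, 22 long in all. Origin: centre of the head's end face; z along the plug.
- plug2: One of six alike loose steel pipe plugs in the scoop, 30 g: hexagonal head 27 across its corners, 10 thick, with a 20 diameter stub, 22 long in all. Origin: centre of the head's end face; z along the plug.
- plug3: One of six alike loose steel pipe plugs in the scoop, 30 g: hexagonal head 27 across its corners, 10 thick, with a 20 diameter stub, 22 long in all. Origin: centre of the head's end face; z along the plug.
- plug4: One of six alike loose steel pipe plugs in the scoop, 30 g: hexagonal head 27 across its corners, 10 thick, with a 20 diameter stub, 22 long in all. Origin: centre of the head's end face; z along the plug.
- plug5: One of six alike loose steel pipe plugs in the scoop, 30 g: hexagonal head 27 across its corners, 10 thick, with a 20 diameter stub, 22 long in all. Origin: centre of the head's end face; z along the plug.
- tub: Bystander: loose grey open tub, 110 x 85 x 50, of round brass couplings, on the side opposite to the mat. Origin: centre of its underside.
- carton: Bystander: loose closed cardboard carton, 60 x 75 x 60, on the table outside the mat or the tub. Origin: centre of its underside.
- can: Bystander: loose upright can, 60 diameter, 100 high, on the table outside the mat or the tub. Origin: centre of its underside.
Mind the look-alikes: they are no part of the job. What is shaped like the scoop but blue or orange is not meant.

How it is judged:
On the way, in this order (a step that is already met when the one before it is completed fails the run):
1. the wide bin is open to its stop (value of joint bin_wide above 0.6 rad), for 0.2 s.
2. the scoop is lifted and tipped over the open bin (angle between scoop's own z axis and vertical above 0.4 rad and horizontal distance between scoop_mouth and bin_floor below 0.16 m and height (world z) of scoop_mouth above 0.1 m and value of joint bin_wide above 0.5 rad), for 0.1 s.
3. all six plugs are in the wide bin (x of plug0 in the frame of bin_floor between -0.056 and 0.052 m and y of plug0 in the frame of bin_floor between -0.086 and 0.086 m and z of plug0 in the frame of bin_floor between -0.005 and 0.13 m and x of plug1 in the frame of bin_floor between -0.056 and 0.052 m and y of plug1 in the frame of bin_floor between -0.086 and 0.086 m and z of plug1 in the frame of bin_floor between -0.005 and 0.13 m and x of plug2 in the frame of bin_floor between -0.056 and 0.052 m and y of plug2 in the frame of bin_floor between -0.086 and 0.086 m and z of plug2 in the frame of bin_floor between -0.005 and 0.13 m and x of plug3 in the frame of bin_floor between -0.056 and 0.052 m and y of plug3 in the frame of bin_floor between -0.086 and 0.086 m and z of plug3 in the frame of bin_floor between -0.005 and 0.13 m and x of plug4 in the frame of bin_floor between -0.056 and 0.052 m and y of plug4 in the frame of bin_floor between -0.086 and 0.086 m and z of plug4 in the frame of bin_floor between -0.005 and 0.13 m and x of plug5 in the frame of bin_floor between -0.056 and 0.052 m and y of plug5 in the frame of bin_floor between -0.086 and 0.086 m and z of plug5 in the frame of bin_floor between -0.005 and 0.13 m and value of joint bin_wide above 0.5 rad), for 0.2 s.
4. the empty scoop stands upright on its mat, let go, before the bin is shut (angle between scoop's own z axis and vertical below 0.08 rad and linear speed of scoop below 0.02 m/s and z of scoop in the frame of mat between 0 and 0.009 m and x of scoop in the frame of mat between -0.06 and 0.06 m and y of scoop in the frame of mat between -0.05 and 0.05 m and value of joint bin_wide above 0.3 rad and contact force between the fingers and scoop below 0.1 N), for 0.2 s.
At the end, for the whole second after the job is handed in: The wide bin is shut (joint under 0.04 rad) with all six plugs at rest inside it, the narrow bins are shut (under 0.05 rad), and the scoop stands upright (within 0.08 rad) at rest on the mat, its centre within 60 mm along and 50 mm across of the mat's centre (value of joint bin_wide below 0.04 rad and value of joint each of bin_left, bin_right below 0.05 rad and x of plug0 in the frame of bin_floor between -0.056 and 0.052 m and y of plug0 in the frame of bin_floor between -0.086 and 0.086 m and z of plug0 in the frame of bin_floor between -0.005 and 0.13 m and x of plug1 in the frame of bin_floor between -0.056 and 0.052 m and y of plug1 in the frame of bin_floor between -0.086 and 0.086 m and z of plug1 in the frame of bin_floor between -0.005 and 0.13 m and x of plug2 in the frame of bin_floor between -0.056 and 0.052 m and y of plug2 in the frame of bin_floor between -0.086 and 0.086 m and z of plug2 in the frame of bin_floor between -0.005 and 0.13 m and x of plug3 in the frame of bin_floor between -0.056 and 0.052 m and y of plug3 in the frame of bin_floor between -0.086 and 0.086 m and z of plug3 in the frame of bin_floor between -0.005 and 0.13 m and x of plug4 in the frame of bin_floor between -0.056 and 0.052 m and y of plug4 in the frame of bin_floor between -0.086 and 0.086 m and z of plug4 in the frame of bin_floor between -0.005 and 0.13 m and x of plug5 in the frame of bin_floor between -0.056 and 0.052 m and y of plug5 in the frame of bin_floor between -0.086 and 0.086 m and z of plug5 in the frame of bin_floor between -0.005 and 0.13 m and angle between scoop's own z axis and vertical below 0.08 rad and linear speed of scoop below 0.02 m/s and z of scoop in the frame of mat between 0 and 0.009 m and x of scoop in the frame of mat between -0.06 and 0.06 m and y of scoop in the frame of mat between -0.05 and 0.05 m and linear speed of each of plug0, plug1, plug2, plug3, plug4, plug5 below 0.05 m/s); the robot touches nothing.
It fails at once if the tub is disturbed (moved over 30 mm) (distance of tub from where it was at the start of the episode above 0.03 m).
It fails at once if the carton is disturbed (moved over 30 mm) (distance of carton from where it was at the start of the episode above 0.03 m).
It fails at once if the can is disturbed (moved over 30 mm) (distance of can from where it was at the start of the episode above 0.03 m).
It fails at once if a narrow bin is pulled open (over 0.15 rad) (value of joint bin_left above 0.15 rad).
It fails at once if a narrow bin is pulled open (over 0.15 rad) (value of joint bin_right above 0.15 rad).
It also fails if it takes over 72 s, if anything falls off the work surface, if the arm or the gripper's body presses on something with over 40 N, if the wrist force passes 120 N, or if a joint passes its speed limit or range.

## Working session

There is one attempt and no reset: what is moved stays moved. The work goes in short steps, Python scripts to look and compute and a shell command to move; the robot and the scene stay as the last step left them, time stands still between calls to the robot, and variables do not carry over. Pictures are saved under pics/ and viewed, at most 10 in all, crops included, and the job is handed in when it is done.

```bash
mkdir -p pics; ls
cat > h.py <<'E'
import numpy as np, cv2
from scipy.spatial.transform import Rotation as R
from rig import robot, vision, job
def px(c,p):
    p=np.atleast_2d(p); T=np.linalg.inv(c["cam_to_world"]); q=p@T[:3,:3].T+T[:3,3]; u=q@np.array(c["K"]).T; return u[:,:2]/u[:,2:]
def ray(c,row,col,z):
    T=np.array(c["cam_to_world"]); d=T[:3,:3]@np.linalg.solve(c["K"],[col,row,1]); o=T[:3,3]; return o+d*(z-o[2])/d[2]
def save(c,n,box=None,s=1):
    f=c["frame"]; 
    if box: f=f[box[0]:box[1],box[2]:box[3]]
    cv2.imwrite(f"pics/{n}.png",cv2.resize(f,None,fx=s,fy=s,interpolation=cv2.INTER_CUBIC)[:,:,::-1])
E
python3 - <<'E'
from h import *
c={n:vision.camera(n) for n in("scene","top")}
im=np.vstack([c["top"]["frame"],c["scene"]["frame"]])
save(c["top"],"top0",None,1.5);save(c["scene"],"scene0",None,1.5)
for n in c:
  print(n,np.round(c[n]["cam_to_world"],3).tolist(),np.round(c[n]["K"],1).tolist())
  for l in("rack","bin_wide","bin_wide_bar","mat","scoop","scoop_grip","scoop_mouth","tub","carton","can","hinge","bin_front_edge","bin_back_edge"):
    print(n,l,[(np.round(d["point"],1).tolist(),round(d["conf"],2)) for d in vision.look_for(n,l)][:4])
o=robot.get_obs();print(o["position"],o["tool_rot"],R.from_quat(o["tool_rot"]).as_matrix().round(3).tolist(),o["grip_width"])
E
```

```text
pics
scene [[0.92, -0.372, 0.121, 0.328], [-0.391, -0.871, 0.298, -0.425], [-0.006, -0.322, -0.947, 1.522], [0.0, 0.0, 0.0, 1.0]] [[404.2, 0.0, 252.3], [0.0, 404.2, 191.9], [0.0, 0.0, 1.0]]
scene rack [([179.0, 319.8], 0.87)]
scene bin_wide [([185.9, 299.2], 0.59), ([226.2, 316.8], 0.2)]
scene bin_wide_bar [([190.9, 298.3], 0.95), ([178.9, 317.3], 0.36)]
scene mat [([275.2, 263.9], 0.86)]
scene scoop [([246.4, 238.3], 0.77), ([153.8, 276.3], 0.74), ([333.0, 270.4], 0.58)]
scene scoop_grip [([246.3, 235.4], 0.96), ([335.2, 272.5], 0.92), ([284.4, 267.0], 0.78), ([308.9, 216.4], 0.65)]
scene scoop_mouth [([337.1, 271.1], 0.63), ([245.7, 235.4], 0.63), ([308.3, 217.0], 0.62), ([284.5, 266.9], 0.58)]
scene tub [([151.9, 211.4], 0.7)]
scene carton [([104.5, 212.7], 0.88), ([179.3, 318.4], 0.55), ([187.2, 301.0], 0.55)]
scene can [([312.3, 310.7], 0.74)]
scene hinge [([182.9, 316.8], 0.93), ([276.7, 268.6], 0.71)]
scene bin_front_edge [([189.4, 295.8], 0.6), ([280.4, 270.2], 0.51)]
scene bin_back_edge [([189.6, 296.7], 0.22)]
top [[-0.064, -0.975, 0.211, 0.229], [-0.998, 0.062, -0.015, 0.0
[... 379 characters left out ...]
oop_grip [([236.1, 298.6], 0.9), ([295.3, 370.0], 0.78), ([212.4, 352.2], 0.65), ([148.8, 269.7], 0.55)]
top scoop_mouth [([212.8, 352.3], 0.8), ([293.3, 367.7], 0.73), ([119.4, 264.3], 0.19)]
top tub [([233.7, 169.6], 0.79), ([152.8, 270.3], 0.2)]
top carton [([202.8, 112.0], 0.92), ([139.1, 314.3], 0.24)]
top can [([215.8, 345.9], 0.67)]
top hinge [([120.3, 265.8], 0.68), ([213.2, 354.2], 0.48)]
top bin_front_edge [([148.2, 269.2], 0.69)]
top bin_back_edge [([145.7, 267.3], 0.86), ([206.5, 112.6], 0.33)]
[ 0.26836533 -0.56441073  0.20063745] [ 9.75484671e-01  2.20067388e-01 -6.21077512e-06 -2.34886428e-05] [[0.903, 0.429, -0.0], [0.429, -0.903, 0.0], [-0.0, -0.0, -1.0]] 0.08701286583181295
```

View pics/top0.png

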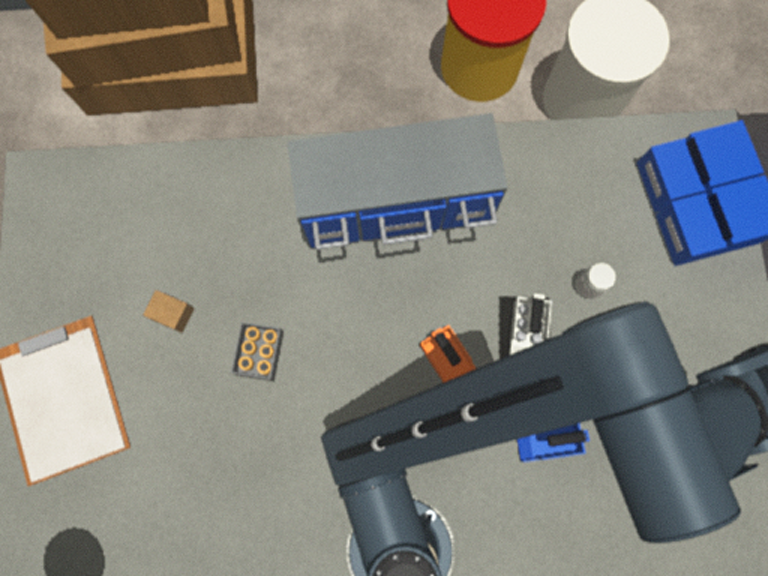

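View pics/scene0.png

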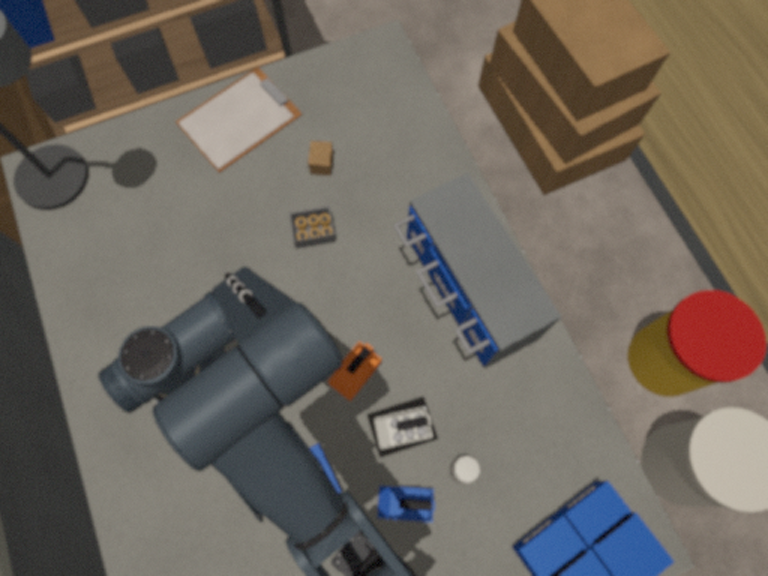

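```bash
cat >> h.py <<'E'
from scipy.optimize import minimize
def box(x0,x1,y0,y1,z0,z1): return np.array([[x,y,z] for x in(x0,x1) for y in(y0,y1) for z in(z0,z1)])
def W(p,pts):  # p=x,y,yaw
    return R.from_euler("z",p[2]).apply(pts)+[p[0],p[1],p[3] if len(p)>3 else 0]
def sil(c,hulls,S=4):
    m=np.zeros((384*S,512*S),np.uint8)
    for h in hulls: cv2.fillConvexPoly(m,cv2.convexHull((px(c,h)*S+S/2).round().astype(np.int32)),1)
    return cv2.resize(m.astype(np.float32),(512,384),interpolation=cv2.INTER_AREA)
def fit(cams,masks,hulls,x0,dc=None,step=(.01,.01,.05),z=0):
    def cost(p):
        e=0;q=np.r_[p,z]
        for c,m in zip(cams,masks):
            s=sil(c,[W(q,h) for h in hulls]); w=1-(sil(c,[W(q,h) for h in dc]) if dc else 0)
            e+=(np.abs(s-m)*w).sum()/(s.sum()+1)
        return e
    x0=np.array(x0,float); best=None
    for k in range(2):
        r=minimize(cost,x0,method="Nelder-Mead",options=dict(initial_simplex=np.vstack([x0,x0+np.diag(step)/(k+1)]),xatol=1e-4,fatol=1e-5)); x0=r.x
    return r.x,r.fun
def mask(n,l,near=None):
    L=vision.outline_of(n,l)
    if near is not None: L=sorted(L,key=lambda d:np.hypot(*(np.array(d["point"])-near)))
    return L[0]["mask"].astype(np.float32)
def poly(c,img,pts,col,S):  # draws
    for a in px(c,pts): cv2.circle(img,tuple(int(v) for v in a*S),2,col,-1)
BARS=[box(-.085,0,y-w/2,y+w/2,.0,.205) for y,w in((0,.172),(.1465,.11),(-.1465,.11))]
E
python3 - <<'E'
from h import *
c=[vision.camera(n) for n in("scene","top")]
ms=[mask(n,"rack") for n in("scene","top")]
print([m.sum() for m in ms])
p0=ray(c[1],120*1.0,265,.218); print(p0)
hull=[box(0,.16,-.206,.206,0,.218)]
for i in (None,0,1):
  cc,mm=(c,ms) if i is None else ([c[i]],[ms[i]])
  f=fit(cc,mm,hull,[p0[0]-.08,p0[1],.1],BARS); print(i,np.round(f[0],4),f[1])
  if i is None: p=f[0]
np.save("rack.npy",p)
# bar triangulation
A=[];b=[]
for n,cc in zip(("scene","top"),c):
  d=vision.look_for(n,"bin_wide_bar")[0]["point"]; T=np.array(cc["cam_to_world"]);v=T[:3,:3]@np.linalg.solve(cc["K"],[d[1],d[0],1]);v/=np.linalg.norm(v);P=np.eye(3)-np.outer(v,v);A.append(P);b.append(P@T[:3,3])
X=np.linalg.solve(sum(A),sum(b)); print("bar",X, R.from_euler("z",-p[2]).apply(X-[p[0],p[1],0]))
S=4;out=[]
for cc,(r0,r1,k0,k1) in zip(c,((100,260,250,390),(65,175,185,350))):
  im=cv2.resize(cc["frame"],None,fx=S,fy=S,interpolation=cv2.INTER_CUBIC)
  poly(cc,im,W(p,hull[0]),(255,0,0),S)
  for t in(0,.1):
    a=np.array([-.056*np.cos(t)-.172*np.sin(t),0,.02+.172*np.cos(t)-.056*np.sin(t)])
    poly(cc,im,W(p,np.array([a+[0,y,0] for y in(-.045,.045)])),(255,255,0) if t==0 else (0,255,0),S)
  im=im[r0*S:r1*S,k0*S:k1*S]; out.append(cv2.resize(im,(398,398*im.shape[0]//im.shape[1])))
h=max(o.shape[0] for o in out)
cv2.imwrite("pics/rack.png",np.hstack([np.pad(o,((0,h-o.shape[0]),(0,0),(0,0))) for o in out])[:,:,::-1])
E
```

```text
Traceback (most recent call last):
  File "h.py", line 34, in mask
    return L[0]["mask"].astype(np.float32)
           ~^^^
IndexError: list index out of range
```

```bash
python3 - <<'E'
s=open('h.py').read()
s=s.replace('''    L=vision.outline_of(n,l)
''','''    for k in range(5):
        L=vision.outline_of(n,l)
        if L: break
        vision.camera(n)
    else: print("none",n,l); return None
''')
open('h.py','w').write(s)
E
cat > rack.py <<'E'
from h import *
c=[vision.camera(n) for n in("scene","top")]
ms=[mask(n,"rack") for n in("scene","top")]
ok=[i for i in(0,1) if ms[i] is not None]
print([ms[i].sum() for i in ok])
p0=ray(c[1],120*1.0,265,.218); print(p0)
hull=[box(0,.16,-.206,.206,0,.218)]
for I in [ok]+([[0],[1]] if len(ok)>1 else []):
  f=fit([c[i] for i in I],[ms[i] for i in I],hull,[p0[0]-.08,p0[1],.1],BARS); print(I,np.round(f[0],4),f[1])
  if I==ok: p=f[0]
np.save("rack.npy",p)
A=[];b=[]
for n,cc in zip(("scene","top"),c):
  d=vision.look_for(n,"bin_wide_bar")
  if not d: print("nobar",n); continue
  d=d[0]["point"]; T=np.array(cc["cam_to_world"]);v=T[:3,:3]@np.linalg.solve(cc["K"],[d[1],d[0],1]);v/=np.linalg.norm(v);P=np.eye(3)-np.outer(v,v);A.append(P);b.append(P@T[:3,3])
if len(A)>1: X=np.linalg.solve(sum(A),sum(b)); print("bar",X, R.from_euler("z",-p[2]).apply(X-[p[0],p[1],0]))
S=4;out=[]
for cc,(r0,r1,k0,k1) in zip(c,((100,260,250,390),(65,175,185,350))):
  im=cv2.resize(cc["frame"],None,fx=S,fy=S,interpolation=cv2.INTER_CUBIC)
  poly(cc,im,W(p,hull[0]),(255,0,0),S)
  for t in(0,.1):
    a=np.array([-.056*np.cos(t)-.172*np.sin(t),0,.02+.172*np.cos(t)-.056*np.sin(t)])
    poly(cc,im,W(p,np.array([a+[0,y,0] for y in(-.045,.045)])),(255,255,0) if t==0 else (0,255,0),S)
  im=im[r0*S:r1*S,k0*S:k1*S]; out.append(cv2.resize(im,(398,398*im.shape[0]//im.shape[1])))
h=max(o.shape[0] for o in out)
cv2.imwrite("pics/rack.png",np.hstack([np.pad(o,((0,h-o.shape[0]),(0,0),(0,0))) for o in out])[:,:,::-1])
E
python3 rack.py
```

```text
[np.float32(7238.0), np.float32(10321.0)]
[ 0.71227735 -0.03961921  0.218     ]
[0, 1] [ 0.6674 -0.0441  0.0912] 0.02752111107110977
[0] [ 0.6668 -0.0429  0.0904] 0.014069750905036926
[1] [ 0.6676 -0.0449  0.0886] 0.01004797499626875
bar [ 0.66085827 -0.04300977  0.11529314] [-0.00638304  0.00167428  0.11529314]
```

View pics/rack.png

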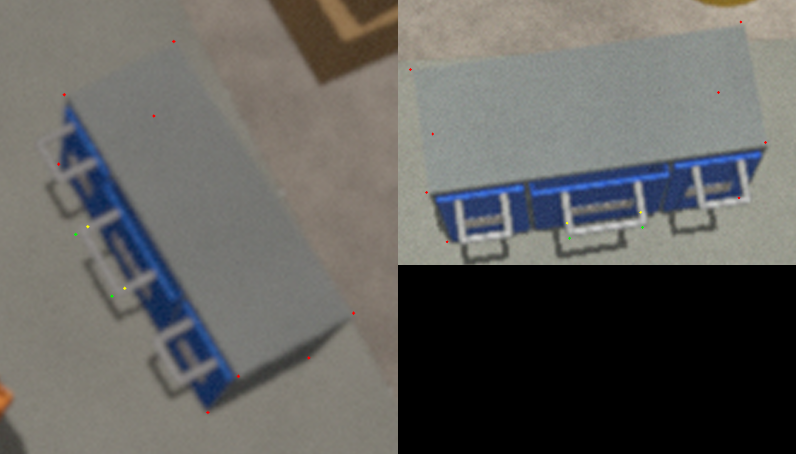

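The top image shows the rack at about (176,265) and its middle bar at about (150,268), slightly ajar. Three scoops show in top-view pixels: aluminium (217,353), orange (236,298) and blue (296,368). The aluminium one on the black mat fits the description. I'll open the bin first.

```bash
cat > go.py <<'E'
# usage: go.py frame(w|r) x y z yaw ...: prints row fractions relative to the present pose for each waypoint
import sys; from h import *
o=robot.get_obs(); Q=R.from_quat(o["tool_rot"]); P=np.array(o["position"]); y0=np.arctan2(*Q.as_matrix()[[1,0],0])
r=np.load("rack.npy"); a=sys.argv[1:]
print("t",round(o["time"],2),"P",P.round(4),"yaw",round(y0,4),"F",np.round(o["ft_force"],1),"grip",round(o["grip_width"],4),round(o["grip_force"],1))
prev=P
for i in range(0,len(a),5):
    t=np.array(a[i+1:i+4],float); yaw=float(a[i+4])
    if a[i]=="r": t=W([*r,0],t[None])[0]; yaw+=r[2]
    s=Q.inv().apply(t-P)/.3; d=-(yaw-y0); d=(d+np.pi)%(2*np.pi)-np.pi
    print(np.round([*s,d/2/np.pi],4).tolist(),"world",t.round(3),"rows",int(np.ceil(max(np.linalg.norm(t-prev)/.0417,1))), "turnrows",round(abs(np.degrees(d))/7.16,1)); prev=t
E
python3 go.py r -.2 -.15 .28 0 r -.038 0 .27 0 r -.038 0 .175 0
```

```text
t 1.85 P [ 0.2684 -0.5644  0.2006] yaw 0.4438 F [ 0.2 -0.2 -0.1] grip 0.0867 0.0
[1.1475, -0.7563, -0.2645, 0.0561] world [ 0.482 -0.212  0.28 ] rows 11 turnrows 2.8
[1.8269, -1.0391, -0.2312, 0.0561] world [ 0.63  -0.048  0.27 ] rows 6 turnrows 2.8
[1.8269, -1.0391, 0.0855, 0.0561] world [ 0.63  -0.048  0.175] rows 3 turnrows 2.8
```

```bash
python3 -m handwheel '[[0.1,-0.07,-0.26,0.0],[0.3,-0.2,-0.26,0.02],[0.5,-0.4,-0.26,0.04],[0.7,-0.5,-0.26,0.0561],[0.9,-0.65,-0.26,0.0561],[1,-0.7,-0.26,0.0561],[1,-0.7,-0.26,0.0561],[1,-0.7,-0.26,0.0561],[1,-0.7,-0.26,0.0561],[1,-0.7,-0.26,0.0561],[1,-0.7,-0.26,0.0561],[1,-0.7,-0.26,0.0561]]' 0 20
python3 go.py  r -.038 0 .27 0 r -.038 0 .175 0
```

```text
time: 2.85
position: [0.4496, -0.2451, 0.2789]
tool_rot: [0.999, 0.047, 0.0, 0.0]
ft_force: [-0.8, 0.2, 0.0]
grip_width: 0.0149
grip_force: 0.0
t 2.85 P [ 0.4496 -0.2451  0.2789] yaw 0.0943 F [-0.8  0.2  0. ] grip 0.0149 0.0
[0.6591, -0.5991, 0.0293, 0.0005] world [ 0.63  -0.048  0.27 ] rows 7 turnrows 0.0
[0.6591, -0.5994, 0.3459, 0.0005] world [ 0.63  -0.048  0.175] rows 3 turnrows 0.0
```

```bash
python3 -m handwheel '[[0.1,-0.09,0.02,0],[0.2,-0.18,0.02,0],[0.3,-0.27,0.02,0],[0.4,-0.36,0.02,0],[0.5,-0.46,0.02,0],[0.6,-0.55,0.02,0],[0.659,-0.6,0.02,0],[0.659,-0.6,0.02,0],[0.659,-0.6,0.02,0],[0.659,-0.6,0.1,0],[0.659,-0.6,0.2,0],[0.659,-0.6,0.28,0],[0.659,-0.6,0.346,0],[0.659,-0.6,0.346,0],[0.659,-0.6,0.346,0]]' 0 20
python3 - <<'E'
import numpy as np
# hook arc in rack frame: finger centre = bar + (5+10+1)
for t in np.linspace(.1,.72,8):
    print(round(t,2), (-.056*np.cos(t)-.172*np.sin(t)+.014).round(4),(.02+.172*np.cos(t)-.056*np.sin(t)-.008).round(4))
E
python3 go.py r -.051 0 .175 0 r -.075 0 .17 0 r -.1 0 .158 0 r -.12 0 .144 0 r -.135 0 .123 0 r -.142 0 .116 0 r -.147 0 .110 0
```

```text
time: 4.1
position: [0.6282, -0.0506, 0.174]
tool_rot: [0.999, 0.044, -0.002, -0.0]
ft_force: [0.4, -0.6, 0.1]
grip_width: 0.0004
grip_force: 0.0
0.1 -0.0589 0.1776
0.19 -0.0732 0.1705
0.28 -0.0869 0.1621
0.37 -0.0998 0.1526
0.45 -0.1118 0.142
0.54 -0.1228 0.1303
0.63 -0.1327 0.1178
0.72 -0.1415 0.1044
t 4.1 P [ 0.6282 -0.0506  0.174 ] yaw 0.0887 F [ 0.4 -0.6  0.1] grip 0.0004 0.0
[-0.0379, -0.0097, -0.0032, -0.0004] world [ 0.617 -0.049  0.175] rows 1 turnrows 0.0
[-0.1179, -0.0095, 0.0138, -0.0004] world [ 0.593 -0.051  0.17 ] rows 1 turnrows 0.0
[-0.2011, -0.0092, 0.054, -0.0004] world [ 0.568 -0.053  0.158] rows 1 turnrows 0.0
[-0.2676, -0.0091, 0.1009, -0.0004] world [ 0.548 -0.055  0.144] rows 1 turnrows 0.0
[-0.3174, -0.0089, 0.1711, -0.0004] world [ 0.533 -0.056  0.123] rows 1 turnrows 0.0
[-0.3406, -0.0088, 0.1945, -0.0004] world [ 0.526 -0.057  0.116] rows 1 turnrows 0.0
[-0.3572, -0.0088, 0.2145, -0.0004] world [ 0.521 -0.057  0.11 ] rows 1 turnrows 0.0
```

```bash
python3 -m handwheel '[[-0.04,0,0,0],[-0.08,0,0.01,0],[-0.12,0,0.02,0],[-0.16,0,0.04,0],[-0.2,0,0.065,0],[-0.24,0,0.1,0],[-0.275,0,0.14,0],[-0.29,0,0.16,0],[-0.31,0,0.185,0],[-0.32,0,0.195,0],[-0.325,0,0.195,0],[-0.325,0,0.195,0]]' 0 20
python3 - <<'E'
from h import *
c=vision.camera("scene"); t=vision.camera("top"); p=np.load("rack.npy")
S=4; im=[]
for cc,(r0,r1,k0,k1) in ((c,(130,240,250,360)),(t,(100,210,210,320))):
  i=cv2.resize(cc["frame"],None,fx=S,fy=S,interpolation=cv2.INTER_CUBIC)
  for th,col in((.5,(0,255,0)),(.65,(255,255,0))):
    a=np.array([-.056*np.cos(th)-.172*np.sin(th),0,.02+.172*np.cos(th)-.056*np.sin(th)])
    e=np.array([-.18*np.sin(th),0,.02+.18*np.cos(th)])
    poly(cc,i,W(p,np.array([a+[0,y,0] for y in(-.045,.045)]+[e+[0,y,0] for y in(-.085,.085)])),col,S)
  im.append(cv2.resize(i[r0*S:r1*S,k0*S:k1*S],(398,398)))
cv2.imwrite("pics/open.png",np.hstack(im)[:,:,::-1])
E
```

```text
time: 5.1
position: [0.5332, -0.0589, 0.1184]
tool_rot: [0.999, 0.045, 0.002, 0.001]
ft_force: [-0.9, 0.6, 2.5]
grip_width: 0.0008
grip_force: 1.0
```

View pics/open.png

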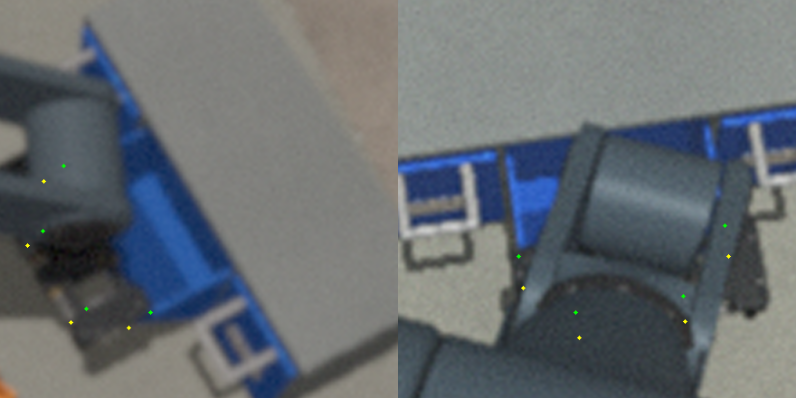

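```bash
python3 -m handwheel '[[-0.015,0,0.02,0],[-0.03,0,0.04,0],[-0.045,0,0.05,0],[-0.06,0,0.05,0],[-0.06,0,0.05,0],[-0.06,0,0.05,0]]'; python3 go.py
```

```text
time: 5.7
position: [0.5234, -0.0607, 0.106]
tool_rot: [0.999, 0.045, 0.01, 0.002]
ft_force: [3.9, 3.1, 16.4]
grip_width: 0.0003
grip_force: 8.4
t 5.7 P [ 0.5234 -0.0607  0.106 ] yaw 0.0895 F [ 3.9  3.1 16.4] grip 0.0003 8.4
```

```bash
python3 -m handwheel '[[0.03,0,-0.02,0],[0.05,0,-0.07,0],[0.05,0,-0.2,0],[0.05,0,-0.35,0],[0.05,0,-0.5,0],[-0.1,0,-0.6,0],[-0.25,-0.1,-0.6,0],[-0.4,-0.2,-0.6,0],[-0.5,-0.3,-0.6,0],[-0.5,-0.5,-0.6,0],[-0.5,-0.5,-0.6,0],[-0.5,-0.5,-0.6,0],[-0.5,-0.5,-0.6,0]]' 100
cat > scoop.py <<'E'
from h import *
import sys
tag=sys.argv[1]
c=[vision.camera(n) for n in("scene","top")]; p=np.load("rack.npy")
body=[box(-.04,.06,-.036,.036,0,.046),np.vstack([box(-.066,-.04,-.036,.036,.01,.028),box(-.04,-.04,-.036,.036,0,.046)]),box(-.02,.06,-.011,.011,.076,.092)]
cen=np.array([ray(c[1],214,354,.05)[0],ray(c[1],214,354,.05)[1],0])
near=[px(cc,cen+[0,0,.05])[0][::-1] for cc in c]
for l,hl,z in(("scoop",body,.004),("mat",[box(-.075,.075,-.055,.055,0,.004)],0)):
  ms=[mask(n,l,k) for n,k in zip(("scene","top"),near)]
  if l=="scoop": sm=ms
  else: ms=[np.maximum(m,s) for m,s in zip(ms,sm)]
  dc=None if l=="scoop" else [W([*P,.004],b) for b in body]
  for I in([0,1],[0],[1]):
    if l=="mat":
      def dcw(q): pass
      f=None
      from scipy.optimize import minimize
      D=[1-sil(c[i],dc) for i in I]
      def cost(q): return sum((np.abs(sil(c[i],[W(q,hl[0])])-ms[i])*d).sum() for i,d in zip(I,D))
      x0=np.array(P);r=minimize(cost,x0,method="Nelder-Mead",options=dict(initial_simplex=np.vstack([x0,x0+np.diag([.01,.01,.05])])));f=(r.x,r.fun)
    else: f=fit([c[i] for i in I],[ms[i] for i in I],hl,[cen[0],cen[1],0.05],z=z)
    print(l,I,np.round(f[0],4),round(float(f[1]),3))
    if len(I)==2: P=f[0];np.save(l+tag+".npy",P)
S=5;im=[]
sp=np.load("scoop"+tag+".npy");mp=np.load("mat"+tag+".npy")
pts=[(W([*sp,.004],np.vstack(body)),(255,0,0)),(W(mp,box(-.075,.075,-.055,.055,.004,.004)),(0,255,0)),
     (W(p,np.array([[-.18*np.sin(.65),y,.02+.18*np.cos(.65)] for y in(-.085,.085)])),(255,255,0))]
for cc in c:
  i=cv2.resize(cc["frame"],None,fx=S,fy=S,interpolation=cv2.INTER_CUBIC)
  for a,col in pts: poly(cc,i,a,col,S)
  u=px(cc,np.r_[(sp[:2]+p[:2])/2,.1])[0]; r0,k0=int(u[1]-75),int(u[0]-65)
  im.append(cv2.resize(i[r0*S:(r0+150)*S,k0*S:(k0+130)*S],(400,461)))
cv2.imwrite(f"pics/scoop{tag}.png",np.hstack(im)[:,:,::-1])
E
python3 scoop.py 1
```

```text
time: 6.78
position: [0.3512, 0.0782, 0.2822]
tool_rot: [0.999, 0.048, 0.002, 0.0]
ft_force: [1.0, -0.3, 0.1]
grip_width: 0.0788
grip_force: 0.0
scoop [0, 1] [ 0.4356 -0.3046 -0.1965] 0.504
scoop [0] [ 0.4372 -0.3041 -0.1861] 0.292
scoop [1] [ 0.4354 -0.3047 -0.2007] 0.207
mat [0, 1] [ 0.4365 -0.2984 -0.1127] 271.656
mat [0] [ 0.4342 -0.2966 -0.0896] 99.953
mat [1] [ 0.4379 -0.2996 -0.1145] 124.641
```

View pics/scoop1.png

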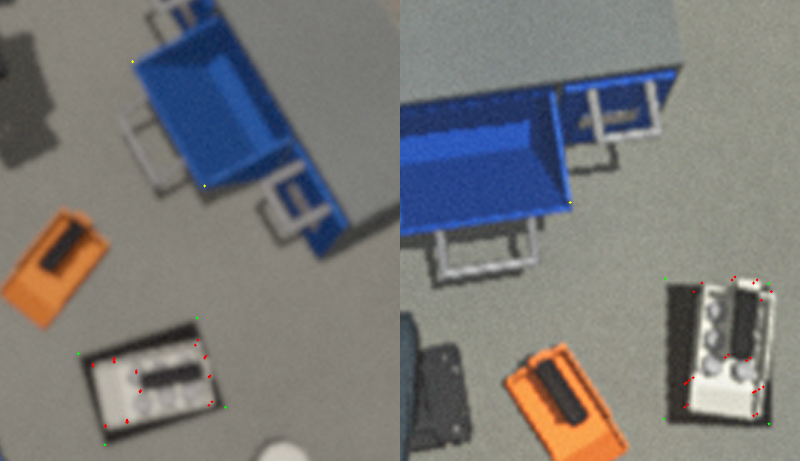

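```bash
python3 - <<'E'
from h import *
c=[vision.camera(n) for n in("scene","top")]; p=np.load("rack.npy"); sp=np.load("scoop1.npy")
f=400/130
def w(i,u,v,z):
  a=px(c[i],np.r_[(sp[:2]+p[:2])/2,.1])[0]; r0,k0=int(a[1]-75),int(a[0]-65)
  return ray(c[i],r0+v/f-.5+.1,k0+(u-400*i)/f-.5+.1,z)
for i,a,b in((0,(201,371),(142,381)),(1,(1147-400,287),(741,359))):
  A,B=w(i,*a,.096),w(i,*b,.096); d=A-B; print(i,"back",A.round(4),"front",B.round(4),"len",np.linalg.norm(d).round(4),"yaw",np.arctan2(d[1],d[0]).round(4),"mid",((A+B)/2).round(4))
# automatic: dark pixels bar
for i in(0,1):
  g=cv2.cvtColor(c[i]["frame"],cv2.COLOR_RGB2GRAY); m=sil(c[i],[W([*sp,.004],box(-.03,.072,-.035,.02,.046,.096))])>.5
  # largest dark comp
  b=((g<85)&m).astype(np.uint8); n,L,st,ce=cv2.connectedComponentsWithStats(b); k=1+np.argmax(st[1:,4])
  r=cv2.minAreaRect(np.argwhere(L==k)[:,::-1].astype(np.float32)); q=cv2.boxPoints(r); print(i,st[k],r)
  X=np.array([ray(c[i],v,u,.096) for u,v in q]); print(X.round(4).tolist(),X.mean(0).round(4))
o=robot.get_obs()
E
python3 go.py
```

```text
0 back [ 0.4846 -0.3161  0.096 ] front [ 0.419  -0.3002  0.096 ] len 0.0675 yaw -0.2379 mid [ 0.4518 -0.3082  0.096 ]
1 back [ 0.4872 -0.3151  0.096 ] front [ 0.4151 -0.3011  0.096 ] len 0.0734 yaw -0.1913 mid [ 0.4512 -0.3081  0.096 ]
0 [265 278  19   8  90] ((274.0769348144531, 281.8846435546875), (4.9029035568237305, 18.631032943725586), 78.69007110595703)
[[0.421, -0.2932, 0.096], [0.4844, -0.3067, 0.096], [0.4806, -0.3229, 0.096], [0.4175, -0.3095, 0.096]] [ 0.4509 -0.3081  0.096 ]
1 [353 199  10  23 167] ((357.2115783691406, 210.20135498046875), (7.828362941741943, 21.966154098510742), 6.709837436676025)
[[0.4179, -0.288, 0.096], [0.485, -0.3031, 0.096], [0.4806, -0.3268, 0.096], [0.4136, -0.3113, 0.096]] [ 0.4493 -0.3073  0.096 ]
t 7.18 P [0.3522 0.0756 0.2812] yaw 0.0894 F [-0.1  0.4 -0.2] grip 0.0869 0.0
```

The crop shows the bin fully open, with its lip corners on the 0.65 rad markers. The aluminium scoop with the plugs stands on the black mat at about (730,350) in the right half. Orange at (570,400) is a look-alike. Now the grasp at scoop x ≈ +15.

```bash
python3 - <<'E'
from h import *
c=vision.camera("top"); 
for l,z in(("can",.1),("carton",.06),("tub",.05)):
  for d in vision.look_for("top",l)[:2]: print(l,ray(c,*d["point"],z).round(3),d["conf"])
E
python3 go.py w .446 -.307 .25 -.2 w .446 -.307 .077 -.2
```

```text
can [ 0.508 -0.432  0.1  ] 0.93
can [ 0.627 -0.057  0.1  ] 0.15
carton [0.526 0.454 0.06 ] 0.87
tub [0.42  0.276 0.05 ] 0.68
tub [ 0.414 -0.244  0.05 ] 0.24
t 7.38 P [0.3517 0.0761 0.2812] yaw 0.0904 F [-0.3 -0.1  0.1] grip 0.0872 0.0
[0.1978, 1.3003, 0.104, 0.0462] world [ 0.446 -0.307  0.25 ] rows 10 turnrows 2.3
[0.198, 1.3004, 0.6807, 0.0462] world [ 0.446 -0.307  0.077] rows 5 turnrows 2.3
```

```bash
python3 -m handwheel '[[0.02,0.13,0,0],[0.04,0.27,0,0.01],[0.06,0.4,0.03,0.02],[0.08,0.53,0.05,0.03],[0.1,0.66,0.07,0.04],[0.12,0.8,0.1,0.0462],[0.15,0.93,0.1,0.0462],[0.17,1,0.1,0.0462],[0.198,1,0.1,0.0462],[0.198,1,0.1,0.0462],[0.198,1,0.1,0.0462]]' 60
python3 go.py w .446 -.307 .25 -.2 w .446 -.307 .077 -.2
```

```text
time: 8.3
position: [0.4375, -0.2158, 0.2509]
tool_rot: [0.995, -0.099, -0.001, -0.001]
ft_force: [-0.6, -0.7, -0.4]
grip_width: 0.0524
grip_force: 0.0
t 8.3 P [ 0.4375 -0.2158  0.2509] yaw -0.1985 F [-0.6 -0.7 -0.4] grip 0.0524 0.0
[0.0876, 0.2925, 0.0023, 0.0002] world [ 0.446 -0.307  0.25 ] rows 3 turnrows 0.0
[0.0887, 0.2933, 0.579, 0.0002] world [ 0.446 -0.307  0.077] rows 5 turnrows 0.0
```

```bash
python3 -m handwheel '[[0.04,0.12,0,0],[0.07,0.22,0,0],[0.088,0.293,0,0],[0.088,0.293,0,0],[0.088,0.293,0.1,0],[0.088,0.293,0.2,0],[0.088,0.293,0.3,0],[0.088,0.293,0.4,0],[0.088,0.293,0.5,0],[0.088,0.293,0.579,0],[0.088,0.293,0.579,0],[0.088,0.293,0.579,0]]' 60
python3 -m handwheel '[[0,0,0,0],[0,0,0,0],[0,0,0,0],[0,0,0,0],[0,0,0,0],[0,0,0,0]]' 10 30
python3 go.py w .446 -.307 .25 -.2
```

```text
time: 9.3
position: [0.4457, -0.3056, 0.0773]
tool_rot: [0.995, -0.098, -0.001, -0.001]
ft_force: [-0.1, 0.5, 0.1]
grip_width: 0.0522
grip_force: 0.0
time: 9.8
position: [0.4467, -0.3085, 0.0783]
tool_rot: [0.995, -0.099, 0.0, 0.0]
ft_force: [0.3, -0.2, 0.1]
grip_width: 0.0202
grip_force: 0.0
t 9.8 P [ 0.4467 -0.3085  0.0783] yaw -0.1991 F [ 0.3 -0.2  0.1] grip 0.0202 0.0
[-0.0029, -0.004, -0.5725, 0.0001] world [ 0.446 -0.307  0.25 ] rows 5 turnrows 0.0
```

```bash
python3 -m handwheel '[[0,0,0,0],[0,0,0,0],[0,0,0,0],[0,0,0,0]]' 10 30
```

```text
time: 10.13
position: [0.4465, -0.3083, 0.0776]
tool_rot: [0.995, -0.099, -0.0, -0.0]
ft_force: [0.2, -0.2, 0.3]
grip_width: 0.0092
grip_force: 0.0
```

Run:
```python
from h import *
c=[vision.camera(n) for n in("scene","top")];im=[]
sp=np.array([.4315,-.304,-.2,.004])
for cc in c:
  u=px(cc,[.44,-.3,.06])[0]; r,k=int(u[1])-45,int(u[0])-40; S=5
  i=cv2.resize(cc["frame"],None,fx=S,fy=S,interpolation=cv2.INTER_CUBIC)
  poly(cc,i,W(sp,box(-.02,.06,-.011,.011,.076,.092)),(255,0,0),S)
  im.append(i[r*S:(r+90)*S,k*S:(k+80)*S])
  print(r,k)
cv2.imwrite("pics/grasp.png",np.hstack(im)[:,:,::-1])
```

```text
237 229
170 312
```

View pics/grasp.png

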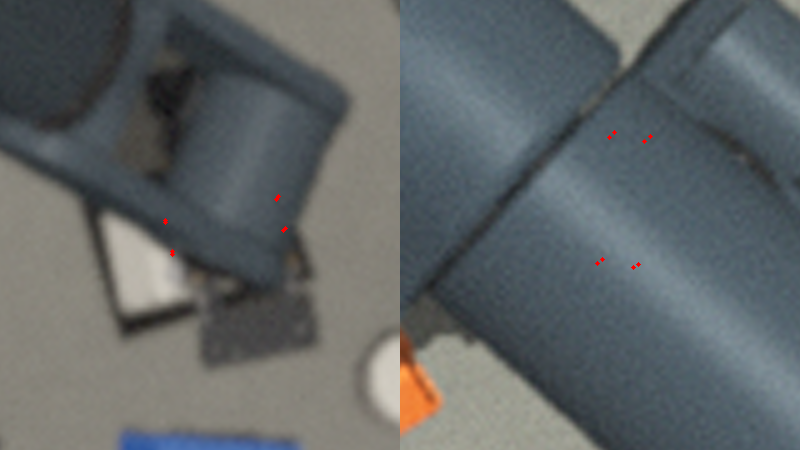

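```bash
python3 -m handwheel '[[0,0,0,0],[0,0,0,0],[0,0,0,0],[0,0,0,0],[0,0,0,0],[0,0,0,0],[0,0,0,0],[0,0,0,0]]' 60 30
python3 -m handwheel '[[0,0,-0.05,0],[0,0,-0.1,0],[0,0,-0.2,0],[0,0,-0.3,0],[0,0,-0.4,0],[0,0,-0.5,0],[0,-0.1,-0.5,0],[0,-0.2,-0.5,0],[0,-0.35,-0.5,0],[0,-0.5,-0.5,0],[0,-0.65,-0.5,0],[0,-0.8,-0.5,0],[0,-0.8,-0.5,0],[0,-0.8,-0.5,0]]'
python3 - <<'E'
from h import *
c=[vision.camera(n) for n in("scene","top")];im=[]
sp=np.array([.4315,-.304,-.2,.004])
for cc in c:
  u=px(cc,[.44,-.3,.06])[0]; r,k=int(u[1])-45,int(u[0])-40; S=5
  i=cv2.resize(cc["frame"],None,fx=S,fy=S,interpolation=cv2.INTER_CUBIC)
  poly(cc,i,W(sp,box(-.02,.06,-.011,.011,.076,.092)),(255,0,0),S)
  im.append(i[r*S:(r+90)*S,k*S:(k+80)*S])
cv2.imwrite("pics/grasp2.png",np.hstack(im)[:,:,::-1])
E
```

```text
time: 10.9
position: [0.4465, -0.3082, 0.0776]
tool_rot: [0.995, -0.099, -0.0, -0.0]
ft_force: [0.2, 0.6, -0.2]
grip_width: 0.05
grip_force: 0.0
time: 12.07
position: [0.4937, -0.0693, 0.2277]
tool_rot: [0.995, -0.097, -0.0, -0.001]
ft_force: [-0.2, -0.2, 0.1]
grip_width: 0.0522
grip_force: 0.0
```

View pics/grasp2.png

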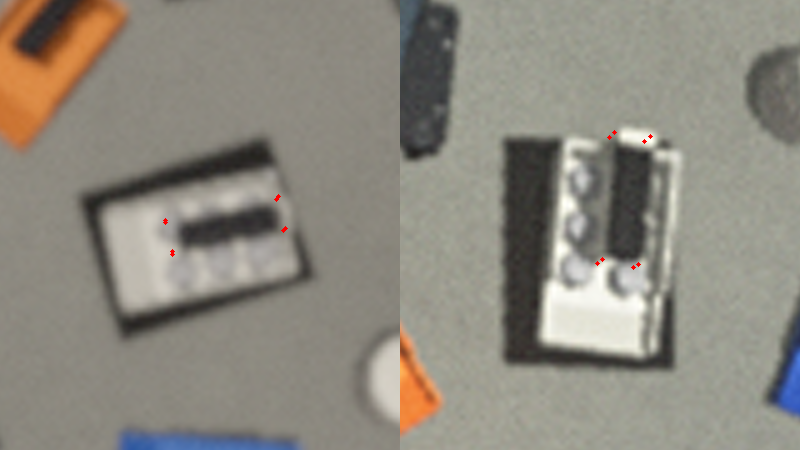

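Run:
```python
from h import *
c=[vision.camera(n) for n in("scene","top")]
off=[(237,229),(170,312)]
def tri(a,b):
  A=[];B=[]
  for cc,(u,v),(r,k) in zip(c,(a,(b[0]-400,b[1])),off):
    T=np.array(cc["cam_to_world"]);d=T[:3,:3]@np.linalg.solve(cc["K"],[k+u/5-.4,r+v/5-.4,1]);d/=np.linalg.norm(d);P=np.eye(3)-np.outer(d,d);A.append(P);B.append(P@T[:3,3])
  X=np.linalg.solve(sum(A),sum(B)); return X.round(4),[np.linalg.norm(P@X-b).round(4) for P,b in zip(A,B)]
print("mid",tri((229,227),(630,204))); print("front",tri((181,236),(627,257))); print("back",tri((278,216),(633,150)))
print("mouth L",tri((120,317),(540,345)),"mat corner bottom-left", tri((124,335),(505,362)), tri((272,140),(505,138)),tri((84,200),(505,138)))
o=robot.get_obs(); print(o["position"]); 
for n,cc in zip("st",c): print(n,px(cc,o["position"]))
```

```text
mid (array([ 0.4505, -0.3089,  0.0923]), [np.float64(0.0015), np.float64(0.0015)])
front (array([ 0.417 , -0.302 ,  0.0987]), [np.float64(0.0015), np.float64(0.0015)])
back (array([ 0.485 , -0.3152,  0.089 ]), [np.float64(0.0018), np.float64(0.0018)])
mouth L (array([ 0.3816, -0.3095, -0.226 ]), [np.float64(0.0169), np.float64(0.0169)]) mat corner bottom-left (array([ 0.3848, -0.3135, -0.4044]), [np.float64(0.0194), np.float64(0.0194)]) (array([ 0.5157, -0.2546, -0.0086]), [np.float64(0.0011), np.float64(0.0011)]) (array([ 0.4151, -0.2394,  0.2315]), [np.float64(0.0598), np.float64(0.0598)])
[ 0.49404022 -0.07402456  0.22766809]
s [[259.15713961 206.70875728]]
t [[282.54652876 191.52607871]]
```

Run:
```python
from h import *
c=[vision.camera(n) for n in("scene","top")];im=[]
o=robot.get_obs();Q=R.from_quat(o["tool_rot"]);P=np.array(o["position"])
for cc in c:
  u=px(cc,P)[0]; r,k=int(u[1])-45,int(u[0])-40; S=5
  i=cv2.resize(cc["frame"],None,fx=S,fy=S,interpolation=cv2.INTER_CUBIC)
  poly(cc,i,P+Q.apply([[0,0,.008],[0,.03,.008],[0,-.03,.008]]),(255,0,0),S)
  poly(cc,i,P+Q.apply([[a,b,-.062] for a in(-.037,.037) for b in(-.095,.095)]),(255,255,0),S)
  im.append(i[r*S:(r+90)*S,k*S:(k+80)*S])
cv2.imwrite("pics/grip.png",np.hstack(im)[:,:,::-1])
```

```text
(no output)
```

View pics/grip.png

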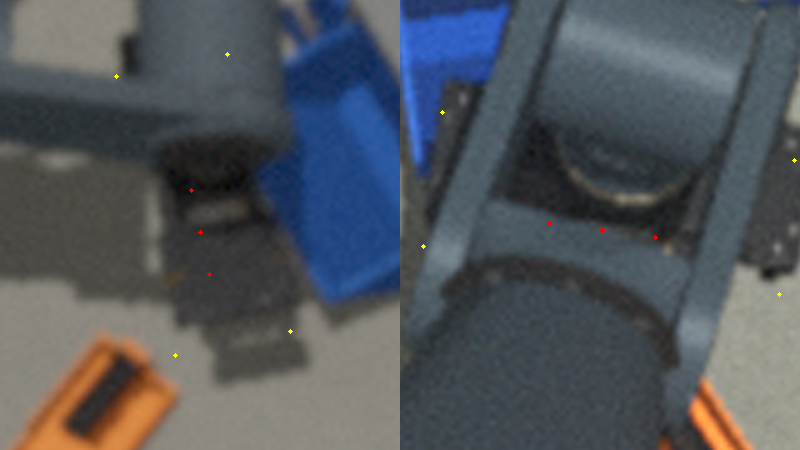

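```bash
python3 go.py w .446 -.308 .2277 -.2  w .446 -.308 .066 -.2
```

```text
t 12.37 P [ 0.494  -0.0744  0.2276] yaw -0.201 F [-0.7 -0.2 -0.4] grip 0.0521 0.0
[-0.0012, 0.7951, -0.0001, -0.0002] world [ 0.446 -0.308  0.228] rows 6 turnrows 0.0
[-0.0012, 0.7949, 0.5389, -0.0002] world [ 0.446 -0.308  0.066] rows 4 turnrows 0.0
```

```bash
python3 -m handwheel '[[0,0.13,0,0],[0,0.26,0,0],[0,0.4,0,0],[0,0.53,0,0],[0,0.66,0,0],[0,0.74,0,0],[0,0.795,0,0],[0,0.795,0,0],[0,0.795,0.1,0],[0,0.795,0.2,0],[0,0.795,0.3,0],[0,0.795,0.4,0],[0,0.795,0.47,0],[0,0.795,0.51,0],[0,0.795,0.535,0],[0,0.795,0.535,0]]' 60
python3 -m handwheel '[[0,0,0,0],[0,0,0,0],[0,0,0,0],[0,0,0,0]]' 20 30
python3 -m handwheel '[[0,0,0,0],[0,0,0,0],[0,0,0,0]]' 0 30
python3 -m handwheel '[[0,0,0,0],[0,0,0,0],[0,0,0,0]]' 0 30
```

```text
time: 13.7
position: [0.4458, -0.3058, 0.0656]
tool_rot: [0.995, -0.1, -0.001, -0.001]
ft_force: [-1.8, -0.4, 0.3]
grip_width: 0.0524
grip_force: 0.0
time: 14.03
position: [0.4474, -0.3073, 0.0682]
tool_rot: [0.995, -0.099, 0.001, 0.001]
ft_force: [0.0, -0.2, 0.9]
grip_width: 0.0332
grip_force: 0.0
time: 14.28
position: [0.4472, -0.3077, 0.0678]
tool_rot: [0.995, -0.099, 0.001, 0.001]
ft_force: [-1.5, -1.7, 3.5]
grip_width: 0.0215
grip_force: 30.0
time: 14.53
position: [0.4472, -0.3077, 0.0678]
tool_rot: [0.995, -0.099, 0.001, 0.001]
ft_force: [-1.7, -2.8, 4.9]
grip_width: 0.0215
grip_force: 30.0
```

```bash
python3 -m handwheel '[[0,0,0,0],[0,0,0,0],[0,0,0,0],[0,0,0.01,0],[0,0,0.02,0],[0,0,0.03,0],[0,0,0.03,0]]' 50 30
python3 -m handwheel '[[0,0,0,0],[0,0,0,0],[0,0,0,0],[0,0,0,0],[0,0,0,0],[0,0,0,0]]' 0 30
```

```text
time: 15.12
position: [0.4463, -0.306, 0.0571]
tool_rot: [0.995, -0.099, -0.001, -0.001]
ft_force: [0.4, 0.4, -0.8]
grip_width: 0.0432
grip_force: 0.0
time: 15.62
position: [0.447, -0.3072, 0.0583]
tool_rot: [0.995, -0.099, 0.0, 0.0]
ft_force: [0.1, -2.5, -0.8]
grip_width: 0.0217
grip_force: 30.0
```

```bash
python3 -m handwheel '[[0,0,-0.03,0],[0,0,-0.08,0],[0,0,-0.15,0],[0,0,-0.22,0],[0,0,-0.29,0],[0,0,-0.36,0],[0,0,-0.43,0],[0,0,-0.5,0],[0,0,-0.57,0],[0,0,-0.64,0],[0,0,-0.71,0],[0,0,-0.78,0],[0,0,-0.81,0],[0,0,-0.81,0]]' 0 40
python3 go.py r -.16 -.1 .3 0 r -.11 0 .3 0
```

```text
time: 16.78
position: [0.4475, -0.3072, 0.3034]
tool_rot: [0.995, -0.099, 0.002, 0.001]
ft_force: [0.5, 0.9, -4.2]
grip_width: 0.0219
grip_force: 40.0
t 16.78 P [ 0.4475 -0.3072  0.3034] yaw -0.1988 F [ 0.5  0.9 -4.2] grip 0.0219 40.0
[0.1293, -0.5325, 0.0106, -0.0462] world [ 0.517 -0.158  0.3  ] rows 4 turnrows 2.3
[0.1937, -0.8996, 0.01, -0.0462] world [ 0.558 -0.054  0.3  ] rows 3 turnrows 2.3
```

```bash
python3 -m handwheel '[[0.01,-0.03,0,0],[0.02,-0.08,0,-0.005],[0.04,-0.15,0,-0.01],[0.06,-0.23,0,-0.015],[0.08,-0.31,0,-0.02],[0.1,-0.39,0,-0.025],[0.12,-0.47,0,-0.03],[0.13,-0.55,0,-0.035],[0.15,-0.63,0,-0.04],[0.16,-0.71,0,-0.0462],[0.18,-0.79,0,-0.0462],[0.19,-0.86,0,-0.0462],[0.194,-0.9,0.01,-0.0462],[0.194,-0.9,0.01,-0.0462],[0.194,-0.9,0.01,-0.0462]]'
python3 - <<'E'
from h import *
c=[vision.camera(n) for n in("scene","top")];im=[];p=np.load("rack.npy")
o=robot.get_obs();P=np.array(o["position"])
for cc in c:
  u=px(cc,P)[0]; r,k=int(u[1])-45,int(u[0])-40; S=5
  i=cv2.resize(cc["frame"],None,fx=S,fy=S,interpolation=cv2.INTER_CUBIC)
  poly(cc,i,P+[0,0,.03]+R.from_euler("z",p[2]).apply(np.array([[-.082,a,-.074] for a in(-.036,.036)]+[[.044,a,-.038] for a in(-.036,.036)])),(255,0,0),S)
  im.append(i[r*S:(r+90)*S,k*S:(k+80)*S])
cv2.imwrite("pics/over.png",np.hstack(im)[:,:,::-1])
E
python3 go.py r -.036 0 .3 0 r -.036 0 .275 0 r -.036 0 .272 0 r -.0526 0 .261 0 r -.0645 0 .248 0 r -.075 0 .232 0 r -.082 0 .215 0 r -.083 0 .209 0
```

```text
time: 18.03
position: [0.556, -0.0529, 0.2964]
tool_rot: [0.999, 0.046, -0.002, -0.0]
ft_force: [0.4, 0.1, -3.7]
grip_width: 0.0212
grip_force: 40.0
t 18.13 P [ 0.5565 -0.0543  0.2973] yaw 0.0907 F [-0.4 -0.7 -4. ] grip 0.0218 40.0
[0.251, -0.0004, -0.0093, -0.0001] world [ 0.632 -0.047  0.3  ] rows 2 turnrows 0.0
[0.2511, -0.0004, 0.074, -0.0001] world [ 0.632 -0.047  0.275] rows 1 turnrows 0.0
[0.2512, -0.0004, 0.084, -0.0001] world [ 0.632 -0.047  0.272] rows 1 turnrows 0.0
[0.1959, -0.0004, 0.1208, -0.0001] world [ 0.615 -0.049  0.261] rows 1 turnrows 0.0
[0.1563, -0.0004, 0.1642, -0.0001] world [ 0.603 -0.05   0.248] rows 1 turnrows 0.0
[0.1214, -0.0004, 0.2176, -0.0001] world [ 0.593 -0.051  0.232] rows 1 turnrows 0.0
[0.0982, -0.0004, 0.2743, -0.0001] world [ 0.586 -0.052  0.215] rows 1 turnrows 0.0
[0.0949, -0.0004, 0.2943, -0.0001] world [ 0.585 -0.052  0.209] rows 1 turnrows 0.0
```

View pics/over.png

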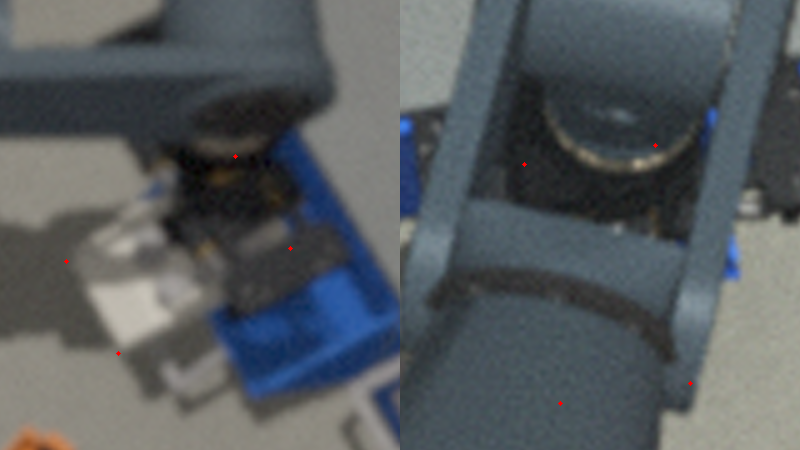

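The crop shows the loaded scoop held level over the open bin, mouth corners at (85,270) and (123,347) in the left half. Next I bring its back over the roof edge and lower it so the scoop pivots in the pads.

```bash
python3 -m handwheel '[[0.05,0,-0.01,0],[0.12,0,-0.01,0],[0.19,0,-0.01,0],[0.251,0,-0.01,0],[0.251,0,-0.01,0],[0.251,0,0.03,0],[0.251,0,0.05,0],[0.251,0,0.05,0],[0.251,0,0.05,0]]' 0 40
python3 -m handwheel '[[0,0,0.01,0],[0,0,0.02,0],[0,0,0.03,0],[0,0,0.035,0],[0,0,0.035,0]]' 0 12
python3 go.py r -.036 0 .272 0 r -.0526 0 .261 0 r -.0645 0 .248 0 r -.075 0 .232 0 r -.082 0 .215 0 r -.083 0 .209 0
```

```text
time: 18.88
position: [0.6312, -0.0473, 0.2825]
tool_rot: [0.999, 0.045, -0.001, -0.0]
ft_force: [0.4, 0.3, -2.0]
grip_width: 0.0215
grip_force: 40.0
time: 19.3
position: [0.632, -0.0467, 0.2724]
tool_rot: [0.999, 0.046, -0.0, -0.0]
ft_force: [0.3, -0.2, -3.8]
grip_width: 0.0221
grip_force: 12.0
t 19.3 P [ 0.632  -0.0467  0.2724] yaw 0.0914 F [ 0.3 -0.2 -3.8] grip 0.0221 12.0
[-0.0019, 0.0022, 0.0013, 0.0] world [ 0.632 -0.047  0.272] rows 1 turnrows 0.0
[-0.0573, 0.0022, 0.038, 0.0] world [ 0.615 -0.049  0.261] rows 1 turnrows 0.0
[-0.0969, 0.0022, 0.0813, 0.0] world [ 0.603 -0.05   0.248] rows 1 turnrows 0.0
[-0.1319, 0.0022, 0.1347, 0.0] world [ 0.593 -0.051  0.232] rows 1 turnrows 0.0
[-0.1552, 0.0022, 0.1914, 0.0] world [ 0.586 -0.052  0.215] rows 1 turnrows 0.0
[-0.1585, 0.0022, 0.2114, 0.0] world [ 0.585 -0.052  0.209] rows 1 turnrows 0.0
```

```bash
python3 -m handwheel '[[0,0,0.01,0],[0,0,0.02,0],[0,0,0.03,0],[0,0,0.03,0]]' 0 12
```

```text
time: 19.63
position: [0.6319, -0.0472, 0.2675]
tool_rot: [0.999, 0.046, 0.001, 0.001]
ft_force: [-5.6, -0.9, 10.6]
grip_width: 0.022
grip_force: 12.0
```

```bash
python3 -m handwheel '[[0,0,0,0],[-0.01,0,0,0],[-0.02,0,0.005,0],[-0.03,0,0.01,0],[-0.04,0,0.015,0],[-0.05,0,0.02,0],[-0.05,0,0.02,0]]' 0 7
python3 - <<'E'
from h import *
c=vision.camera("scene");cv2.imwrite("/tmp/a.png",c["frame"][:,:,::-1])
print([(d["point"],d["conf"]) for d in vision.look_for("scene","scoop_mouth")][:5])
print(px(c,np.array(robot.get_obs()["position"])))
E
```

```text
time: 20.22
position: [0.616, -0.0483, 0.2569]
tool_rot: [0.999, 0.046, -0.001, 0.0]
ft_force: [-3.8, -0.4, 3.1]
grip_width: 0.022
grip_force: 7.0
[([315.2, 210.4], 0.89), ([190.1, 282.9], 0.86), ([336.3, 271.1], 0.83), ([247.4, 236.5], 0.63)]
[[289.91149122 183.52391565]]
```

```bash
cat > th.py <<'E'
from h import *
c=vision.camera("scene"); p=np.load("rack.npy"); P=np.array(robot.get_obs()["position"])+[0,0,.03]
L=vision.outline_of("scene","scoop")
u0=px(c,P)[0]; L=[d for d in L if np.hypot(*(np.array(d["point"])[::-1]-u0))<30]
body=np.vstack([box(-.04,.06,-.036,.036,0,.046),box(-.066,-.04,-.036,.036,.01,.028)])-[.016,0,.084]
if L:
  m=L[0]["mask"]; r,k=np.nonzero(m); print("mask n",m.sum(),"rows",r.min(),r.max(),"cols",k.min(),k.max(),"left px",r[k==k.min()].mean())
for t in(0,10,20,30,40,50,60,70):
  q=P+R.from_euler("z",p[2]).apply(R.from_euler("y",-t,degrees=True).apply(body)); u=px(c,q); h=cv2.convexHull(u.astype(np.float32))
  mm=P+R.from_euler("z",p[2]).apply(R.from_euler("y",-t,degrees=True).apply([[-.082,-.036,-.074],[-.082,.036,-.074]]))
  print(t,"rows",u[:,1].min().round(1),u[:,1].max().round(1),"cols",u[:,0].min().round(1),u[:,0].max().round(1),"mouth",px(c,mm).round(1).tolist())
print([(np.round(d["point"],1).tolist(),round(d["conf"],2)) for d in vision.look_for("scene","scoop_mouth")][:3])
E
python3 th.py; sed -i 's/)-\[.016,0,.084\]/)-[.016,0,.084]/' th.py
```

```text
mask n 355 rows 177 203 cols 269 294 left px 187.0
0 rows 169.7 207.6 cols 262.9 306.6 mouth [[273.1, 207.6], [262.9, 189.9]]
10 rows 168.0 206.8 cols 265.7 308.7 mouth [[276.6, 206.8], [266.4, 189.3]]
20 rows 166.4 205.6 cols 269.0 312.2 mouth [[280.5, 205.6], [270.3, 188.2]]
30 rows 164.9 203.9 cols 272.6 315.3 mouth [[284.8, 203.9], [274.7, 186.6]]
40 rows 163.6 202.1 cols 276.6 317.9 mouth [[289.4, 201.8], [279.2, 184.7]]
50 rows 161.4 200.2 cols 280.8 319.9 mouth [[294.2, 199.4], [284.0, 182.3]]
60 rows 159.1 197.9 cols 285.0 321.2 mouth [[299.0, 196.7], [288.7, 179.7]]
70 rows 157.2 195.4 cols 288.0 321.8 mouth [[303.7, 193.8], [293.3, 176.8]]
[([193.7, 280.8], 0.89), ([245.7, 236.0], 0.78), ([334.9, 268.4], 0.67)]
```

```bash
python3 -m handwheel '[[-0.022,0,0.02,0],[-0.045,0,0.04,0],[-0.065,0,0.067,0],[-0.08,0,0.093,0],[-0.092,0,0.12,0],[-0.103,0,0.15,0],[-0.107,0,0.175,0],[-0.107,0,0.185,0],[-0.107,0,0.185,0],[-0.107,0,0.185,0],[-0.107,0,0.185,0]]' 0 7; python3 th.py; python3 go.py
```

```text
time: 21.38
position: [0.5849, -0.0508, 0.2017]
tool_rot: [0.999, 0.046, -0.001, -0.0]
ft_force: [-3.9, -0.5, -1.4]
grip_width: 0.0222
grip_force: 7.0
mask n 746 rows 179 220 cols 257 313 left px 198.0
0 rows 179.5 216.2 cols 254.7 296.7 mouth [[264.5, 216.2], [254.7, 198.9]]
10 rows 177.9 215.3 cols 257.5 299.1 mouth [[268.0, 215.3], [258.2, 198.2]]
20 rows 176.4 214.0 cols 260.7 302.4 mouth [[271.8, 214.0], [262.1, 197.1]]
30 rows 175.0 212.3 cols 264.3 305.3 mouth [[276.1, 212.3], [266.4, 195.5]]
40 rows 173.8 210.7 cols 268.2 307.7 mouth [[280.6, 210.3], [270.8, 193.6]]
50 rows 171.5 208.7 cols 272.3 309.5 mouth [[285.2, 207.9], [275.4, 191.3]]
60 rows 169.5 206.6 cols 276.2 310.7 mouth [[289.8, 205.3], [280.0, 188.7]]
70 rows 167.7 204.2 cols 279.1 311.1 mouth [[294.4, 202.5], [284.5, 186.0]]
[([314.4, 210.9], 0.87), ([335.7, 271.3], 0.67), ([244.8, 236.8], 0.62)]
t 21.53 P [ 0.5852 -0.0508  0.2022] yaw 0.0914 F [-3.4 -0.  -2.4] grip 0.0219 7.0
```

```bash
cat > pl.py <<'E'
from h import *
p=np.load("rack.npy")
for n in("scene","top"):
  c=vision.camera(n)
  a={}
  for i in range(6):
    for d in vision.look_for(n,f"plug{i}"): a[tuple(np.round(d["point"]).astype(int).tolist())]=round(d["conf"],2)
  print(n,a)
  e=np.array([[-.109,y,.163] for y in(-.08,.08)]+[[.007,y,.176] for y in(-.08,.08)]); print("opening",px(c,W(p,e)).round(0)[:,::-1].tolist())
E
python3 pl.py
```

```text
scene {(185, 303): 0.64}
opening [[219.0, 285.0], [181.0, 263.0], [203.0, 314.0], [166.0, 291.0]]
top {(221, 349): 0.66}
opening [[171.0, 300.0], [179.0, 246.0], [133.0, 293.0], [141.0, 240.0]]
```

```bash
python3 -m handwheel '[[0,0,-0.02,0],[0,0,-0.05,0],[0,0,-0.07,0],[0,0,-0.07,0],[0,0,-0.07,0],[0,0,-0.07,0]]' 0 10; python3 go.py; python3 th.py | grep -v "^[1-7]"; python3 pl.py
python3 - <<'E'
from rig import robot,vision
for i in range(4): vision.camera("top"); print(robot.get_obs()["ft_force"])
E
```

```text
time: 22.73
position: [0.5869, -0.0512, 0.224]
tool_rot: [0.999, 0.046, 0.002, 0.0]
ft_force: [1.9, 0.2, -2.0]
grip_width: 0.0218
grip_force: 10.0
t 22.73 P [ 0.5869 -0.0512  0.224 ] yaw 0.0913 F [ 1.9  0.2 -2. ] grip 0.0218 10.0
mask n 197 rows 173 195 cols 274 309 left px 191.5
0 rows 177.2 214.4 cols 255.2 297.8 mouth [[265.1, 214.4], [255.2, 196.9]]
[([243.6, 237.5], 0.91), ([315.4, 209.0], 0.91), ([335.2, 269.2], 0.62)]
scene {(206, 282): 0.23}
opening [[219.0, 285.0], [181.0, 263.0], [203.0, 314.0], [166.0, 291.0]]
top {}
opening [[171.0, 300.0], [179.0, 246.0], [133.0, 293.0], [141.0, 240.0]]
[ 2.07463954 -0.11955326 -0.66704057]
[ 1.93958591  0.46288126 -2.20815969]
[ 1.60089951 -0.27142143 -0.9176683 ]
[ 2.18685271  0.21412329 -1.16367765]
```

```bash
python3 -m handwheel '[[0,0,-0.04,0],[0,0,-0.1,0],[0,0,-0.18,0],[0,0,-0.26,0],[0,0,-0.32,0],[0,0,-0.32,0],[0,0,-0.32,0]]' 0 15; python3 th.py; python3 pl.py;  python3 - <<'E'
from rig import robot,vision
import numpy as np
print(np.mean([(vision.camera("top"),robot.get_obs()["ft_force"])[1] for i in range(6)],0))
E
```

```text
time: 24.37
position: [0.5845, -0.051, 0.3192]
tool_rot: [0.999, 0.046, -0.001, 0.0]
ft_force: [-1.2, 0.5, -3.3]
grip_width: 0.0216
grip_force: 15.0
mask n 263 rows 159 186 cols 274 313 left px 182.0
0 rows 167.0 206.7 cols 254.4 300.0 mouth [[265.0, 206.7], [254.4, 188.2]]
10 rows 165.2 205.9 cols 257.4 302.4 mouth [[268.7, 205.9], [258.1, 187.6]]
20 rows 163.5 204.6 cols 260.8 306.0 mouth [[272.9, 204.6], [262.4, 186.4]]
30 rows 162.0 202.8 cols 264.7 309.2 mouth [[277.5, 202.8], [267.0, 184.8]]
40 rows 160.6 201.0 cols 268.9 311.8 mouth [[282.3, 200.7], [271.8, 182.8]]
50 rows 158.3 199.0 cols 273.3 313.8 mouth [[287.3, 198.1], [276.7, 180.3]]
60 rows 155.9 196.6 cols 277.6 315.2 mouth [[292.3, 195.3], [281.7, 177.6]]
70 rows 153.9 194.0 cols 280.8 315.7 mouth [[297.3, 192.3], [286.5, 174.6]]
[([334.8, 268.1], 0.7), ([171.0, 305.7], 0.67), ([315.2, 209.0], 0.61)]
scene {}
opening [[219.0, 285.0], [181.0, 263.0], [203.0, 314.0], [166.0, 291.0]]
top {}
opening [[171.0, 300.0], [179.0, 246.0], [133.0, 293.0], [141.0, 240.0]]
[ 0.02482956  0.21374608 -1.99829382]
```

```bash
python3 go.py w .45 -.15 .3 -.2 w .367 -.291 .22 -.2
```

```text
t 25.52 P [ 0.5853 -0.051   0.3192] yaw 0.0913 F [ 0.4 -0.3 -1.4] grip 0.022 15.0
[-0.4793, 0.2875, 0.0639, 0.0464] world [ 0.45 -0.15  0.3 ] rows 5 turnrows 2.3
[-0.7977, 0.7303, 0.3305, 0.0464] world [ 0.367 -0.291  0.22 ] rows 5 turnrows 2.3
```

```bash
python3 -m handwheel '[[-0.05,0,0,0],[-0.13,0.03,0,0],[-0.23,0.1,0.02,0.01],[-0.33,0.17,0.04,0.02],[-0.43,0.24,0.06,0.03],[-0.5,0.32,0.08,0.04],[-0.57,0.42,0.14,0.0464],[-0.64,0.52,0.2,0.0464],[-0.7,0.6,0.26,0.0464],[-0.76,0.68,0.3,0.0464],[-0.798,0.73,0.33,0.0464],[-0.798,0.73,0.33,0.0464],[-0.798,0.73,0.33,0.0464]]' 0 20
python3 pl.py
python3 - <<'E'
from h import *
c=[vision.camera(n) for n in("scene","top")];im=[];p=np.load("rack.npy")
for cc,(q) in zip(c,([.48,-.17,.1],[.48,-.17,.1])):
  u=px(cc,q)[0]; r,k=max(int(u[1])-75,0),int(u[0])-65
  im.append(cv2.resize(cc["frame"][r:r+150,k:k+130],(400,461),interpolation=cv2.INTER_CUBIC))
cv2.imwrite("pics/after.png",np.hstack(im)[:,:,::-1])
E
```

```text
time: 26.6
position: [0.3664, -0.2916, 0.2199]
tool_rot: [0.995, -0.101, -0.0, -0.0]
ft_force: [1.4, 0.6, -2.1]
grip_width: 0.0218
grip_force: 20.0
scene {(192, 289): 0.61, (196, 288): 0.29}
opening [[219.0, 285.0], [181.0, 263.0], [203.0, 314.0], [166.0, 291.0]]
top {(181, 403): 0.43, (150, 275): 0.38, (149, 287): 0.38, (153, 268): 0.37}
opening [[171.0, 300.0], [179.0, 246.0], [133.0, 293.0], [141.0, 240.0]]
```

View pics/after.png

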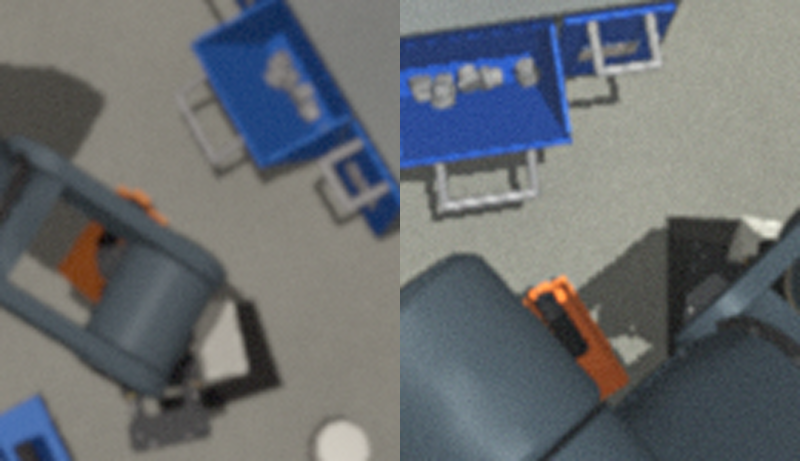

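The crop shows the bin still open with plugs lying on its floor (right half, about (420–535, 65–100)), and the scoop in the gripper still tipped. I'll count the plugs numerically.

Run:
```python
from h import *
c=vision.camera("top"); f=c["frame"].astype(int); 
g=(f[...,2]-f[...,0])
sub=g[138:172,244:302]; lum=f.sum(2)[138:172,244:302]//3
for r,(a,b) in enumerate(zip(sub,lum)): print(138+r,"".join("." if x>45 else "%x"%min(15,y//16) for x,y in zip(a,b)))
```

```text
138 777765554544..............................................
139 54544.....................................................
140 ..........................................................
141 ..........................................................
142 ..........................................................
143 ..........................................................
144 ..........................................................
145 ..........................................................
146 ..........................................8986............
147 ........................................899996............
148 ........................9...............899a964...........
149 ......................9bba..889889.....679999654..........
150 .....................89baa877999aaa.....68999654..........
151 ...............778...79aaa9879aabba.....678888644.......44
152 ......777888..88999..799a99768aaaaa.....67788864........55
153 .....67788887788898..7998876689a999.....56788854........78
154 .....678999877888987688876665689876......67777..........99
155 .....67999987899998757776
[... 341 characters left out ...]
......6
161 .............889977......................................6
162 .........................................................8
163 .........................................................9
164 .........................................................9
165 .........................................................a
166 .........................................................9
167 ..........................................................
168 ..........................................................
169 ..........................................................
170 ..........................................................
171 ..........................................................
```

Run:
```python
from h import *
F=[]
for i in range(10): c=vision.camera("scene"); F.append(robot.get_obs()["ft_force"])
print(np.mean(F,0),np.std(F,0))
f=c["frame"].astype(int); g=f[...,2]-f[...,0]; r0,r1,k0,k1=165,222,262,318
for r in range(r0,r1): print(r,"".join("." if g[r,k]>45 else "%x"%min(15,f[r,k].sum()//48) for k in range(k0,k1)))
```

```text
[ 0.29930912 -0.22645416 -2.05218187] [0.71659281 0.60564641 0.4722075 ]
165 888765577887654.45554.......4467777777777777777777777777
166 888765678888765.44554........456778777777777877777777777
167 8887655678887754.4554.........45777777777777777777777777
168 88887656778887654.45...........5677777777777777777777777
169 88887766678887764..............4567777777777777777777777
170 88887765567888775...............456777777777777777777777
171 8888877656778877.................56777777777777777777777
172 888877765577877..................45677777777777777777777
173 88888877656777....................5677777777777777777777
174 888888877666.......................567777777777777777777
175 888888877..........................456777777777777777777
176 88888877............................56777777777777777777
177 888777..............................45677777777777777777
178 8777.................................4677777777777777777
179 877..................................4567777777777777777
180 76....................................456777777777777777
181 7......................................46777777
[... 1749 characters left out ...]
......................3......
211 77888777888777666.......................................
212 77788777888777777................................3.4566.
213 777788888887787776..............................44567777
214 877788878777887765.............................456778876
215 7776788778788777655..........................45677887765
216 8877788878888777654........................456778887654.
217 88777788888777776544......................456788876544..
218 88777788877777776544.................3434567788776543...
219 787777777777776655555..........3333444455678887654444...
220 8877777667776655666655......444444444556778887643.45554.
221 888877755565555677765554444444444455667778888754..45665.
```

```bash
python3 -m handwheel '[[0,0,0.07,0],[0,0,0.15,0],[0,0,0.23,0],[0,0,0.31,0],[0,0,0.38,0],[0,0,0.42,0],[0,0,0.44,0],[0,0,0.44,0],[0,0,0.44,0]]' 0 20; python3 -m handwheel '[[0,0,0.01,0],[0,0,0.02,0],[0,0,0.03,0],[0,0,0.03,0]]'
```

```text
time: 28.7
position: [0.3672, -0.2913, 0.0883]
tool_rot: [0.995, -0.1, 0.0, 0.0]
ft_force: [0.6, -0.9, -1.1]
grip_width: 0.0214
grip_force: 20.0
time: 29.03
position: [0.3676, -0.2919, 0.0808]
tool_rot: [0.995, -0.1, 0.001, 0.001]
ft_force: [-2.0, 0.1, 9.5]
grip_width: 0.0222
grip_force: 20.0
```

```bash
python3 -m handwheel '[[0.02,0,0,0],[0.045,0,0,0],[0.07,0,0,0],[0.09,0,0,0],[0.11,0,0,0],[0.11,0,0,0]]' 0 6; python3 th.py | grep -v "^[1-7]"; python3 -m handwheel '[[0.02,0,0.002,0],[0.04,0,0.007,0],[0.06,0,0.013,0],[0.06,0,0.013,0]]'
```

```text
time: 29.53
position: [0.401, -0.2985, 0.0794]
tool_rot: [0.995, -0.1, 0.001, 0.001]
ft_force: [1.8, -1.3, 3.8]
grip_width: 0.0218
grip_force: 6.0
mask n 163 rows 272 291 cols 273 283 left px 283.0
0 rows 270.7 307.2 cols 234.4 275.6 mouth [[244.0, 307.2], [234.7, 288.8]]
[([315.6, 209.3], 0.85), ([283.9, 280.1], 0.77), ([334.6, 269.3], 0.75)]
time: 30.02
position: [0.4185, -0.3019, 0.0751]
tool_rot: [0.995, -0.1, 0.001, 0.001]
ft_force: [1.3, -1.2, 4.4]
grip_width: 0.0222
grip_force: 6.0
```

Run:
```python
from h import *
c=vision.camera("scene"); ct=vision.camera("top"); P=np.array(robot.get_obs()["position"])+[0,0,.03]
Y=R.from_euler("z",-.2)
L=vision.outline_of("scene","scoop"); u0=px(c,P)[0]
for d in L: print(d["point"],d["conf"],d["mask"].sum(), d["mask"].nonzero()[1].min(),d["mask"].nonzero()[1].max(),d["mask"].nonzero()[0].min(),d["mask"].nonzero()[0].max())
for t in(0,15,30,45,60,75):
  q=P+Y.apply(R.from_euler("y",-t,degrees=True).apply([[-.082,-.036,-.074],[-.082,.036,-.074],[.044,-.036,-.084],[.044,.036,-.084]]))
  print(t,px(c,q).round(0).tolist(),"tipz",q[0,2].round(3),"backz",q[2,2].round(3))
f=c["frame"].astype(int); g=f[...,2]-f[...,0]; r,k=int(u0[1]),int(u0[0])
for rr in range(r-18,r+34): print(rr,"".join("%x"%min(15,f[rr,kk].sum()//48) for kk in range(k-45,k+45)))
print("k0",k-45)
```

```text
[336.6, 268.4] 0.94 778 252 289 323 346
[194.9, 286.0] 0.72 1746 261 314 165 220
[314.2, 212.3] 0.64 766 195 226 297 336
[283.6, 284.5] 0.49 112 279 287 274 290
0 [[244.0, 301.0], [240.0, 281.0], [278.0, 294.0], [274.0, 274.0]] tipz 0.031 backz 0.021
15 [[250.0, 300.0], [246.0, 280.0], [284.0, 292.0], [279.0, 272.0]] tipz 0.013 backz 0.035
30 [[257.0, 298.0], [253.0, 279.0], [289.0, 291.0], [284.0, 271.0]] tipz 0.0 backz 0.054
45 [[265.0, 297.0], [260.0, 277.0], [292.0, 290.0], [287.0, 269.0]] tipz -0.005 backz 0.077
60 [[272.0, 295.0], [268.0, 276.0], [294.0, 289.0], [289.0, 268.0]] tipz -0.003 backz 0.101
75 [[280.0, 294.0], [275.0, 274.0], [294.0, 288.0], [289.0, 267.0]] tipz 0.007 backz 0.126
265 555555554444444445555554444444443212234444455555566666555555444443344577888888888888887888
266 444555556555555444555554444444343222334445555555666666555555444443345678888888888888887888
267 444455566666655544455554444444443222344445555555666665555555544433445678788888877878888778
268 544444556666555544445544444444443223444455555556666665555554444434456778888888888778787888
269 6654444556
[... 3852 characters left out ...]
77888888888888878876679bcccc
310 5567788888888888888888888888888888888887755545455555666777777788888888877888888776679bcccc
311 655678888788878888888888888888787888888876555555667777787788888888888888888888877667accccc
312 655677888888888788888778888788887888888877666666777788888888888888888888888888877768abcccc
313 765567888888788887777788888888888888888877777778888888888888888888888888878888877678abcccc
314 765567788788888787878888888887888888888888788888888888878888888888888888778888877668abcccc
315 7765567888878887877888888888888888888888888788888888888888888888888888888888888776679bcccc
316 7765567888787888888888888888888888888888887878888888888888888888888888887888878776679acccc
k0 219
```

```bash
python3 -m handwheel '[[0.02,0,0.008,0],[0.04,0,0.017,0],[0.06,0,0.027,0],[0.075,0,0.037,0],[0.085,0,0.045,0],[0.095,0,0.05,0],[0.095,0,0.05,0],[0.095,0,0.05,0]]' 0 6
```

```text
time: 30.83
position: [0.4447, -0.3064, 0.0599]
tool_rot: [0.995, -0.1, -0.0, -0.0]
ft_force: [0.7, -1.1, 3.0]
grip_width: 0.0219
grip_force: 6.0
```

```bash
python3 -m handwheel '[[0,0,0.007,0],[0,0,0.014,0],[0,0,0.014,0]]' 0 4;  python3 -m handwheel '[[0,0,0,0],[0,0,0,0],[0,0,0,0],[0,0,0,0],[0,0,0,0],[0,0,0,0]]' 50 30; python3 -m handwheel '[[0,0,-0.05,0],[0,0,-0.12,0],[0,0,-0.25,0],[0,0,-0.38,0],[0,0,-0.5,0],[0,0,-0.6,0],[0,-0.1,-0.7,0],[0,-0.2,-0.75,0],[0,-0.33,-0.75,0],[0,-0.46,-0.75,0],[0,-0.6,-0.75,0],[0,-0.72,-0.75,0],[0,-0.72,-0.75,0],[0,-0.72,-0.75,0]]' 50
python3 go.py
python3 - <<'E'
from h import *
for n in("scene","top"):
  c=vision.camera(n); f=c["frame"].astype(int); u=px(c,[.437,-.303,.05])[0]; r,k=int(u[1]),int(u[0]); print(n,r,k-32, px(c,W([.4315,-.304,-.2,.004],box(-.066,.06,-.036,.036,.03,.03))).round(0).tolist())
  for rr in range(r-27,r+27): print(rr,"".join("%x"%min(15,f[rr,kk].sum()//48) for kk in range(k-32,k+32)))
E
```

```text
time: 31.08
position: [0.4425, -0.3045, 0.0546]
tool_rot: [0.995, -0.1, -0.003, -0.002]
ft_force: [0.1, 0.1, -1.0]
grip_width: 0.0218
grip_force: 4.0
time: 31.58
position: [0.4448, -0.3067, 0.0562]
tool_rot: [0.995, -0.1, 0.0, 0.0]
ft_force: [-0.7, 0.0, -0.2]
grip_width: 0.0425
grip_force: 0.0
time: 32.75
position: [0.4876, -0.0931, 0.2812]
tool_rot: [0.995, -0.098, -0.0, 0.0]
ft_force: [-0.3, -0.1, 0.6]
grip_width: 0.0437
grip_force: 0.0
t 32.75 P [ 0.4876 -0.0931  0.2812] yaw -0.1959 F [-0.3 -0.1  0.6] grip 0.0437 0.0
scene 283 237 [[252.0, 299.0], [252.0, 299.0], [248.0, 279.0], [248.0, 279.0], [286.0, 291.0], [286.0, 291.0], [282.0, 272.0], [282.0, 272.0]]
256 8887667888888888888888888888888888888888888888888888888888888888
257 8876678888888888888888888888888888888888888888888888888888888888
258 8876788888888888888888888888888888888888888888888888888888888888
259 8777788888888888888888888888888888888888888888888888888888888888
260 8777888888888888888888888888888888888888888888888888888888888888
261 7778888888888888888888888888888888888888888888888888888888888888
262 7788888888888
[... 6461 characters left out ...]
99999999a9
233 999999999996433325aeeeedeeeddeeeeeedeeb89b7335999999999999999999
234 999999999996333335aeeeeeeeedeedeedeeeda89a63358a9999999999999999
235 999999999997433335beeeeeeeeedeeeeeeeeec9a953358a99999999999a9999
236 999999999997433335bdeeeeeeeeeeeeeeeeedb9a8533599999999a999999999
237 9999999999984333358abcddeeeeeeeeeeeeeda8b84335899999999999999999
238 9999999999974333334567899abbcddddedeeda8b84335899999999999999999
239 99999999999743333333344445668899abbbcdb9964335999999999999999999
240 999999a999964333333333232333434456668986533335899999999a99999999
241 99a9999999974333333323332333223333334444333335899999999999999999
242 9999a99999985444444444444344433333332233333335999999999999999999
```

```bash
python3 -m handwheel '[[-0.03,-0.05,0,0],[-0.1,-0.1,0,0],[-0.2,-0.15,0,-0.01],[-0.3,-0.2,0,-0.02],[-0.4,-0.26,0,-0.03],[-0.5,-0.35,0,-0.04],[-0.55,-0.45,0,-0.0456],[-0.55,-0.5,0,-0.0456],[-0.55,-0.5,0,-0.0456],[-0.55,-0.5,0,-0.0456]]' 0 20
python3 pl.py; python3 go.py r -.2 0 .28 0 r -.2 0 .1 0
python3 - <<'E'
from h import *
c=vision.camera("top"); f=c["frame"].astype(int); g=(f[...,2]-f[...,0])
for r in range(143,164): print(r,"".join(".." if g[r,k]>45 else "%02x"%min(255,f[r,k].sum()//3) for k in range(246,296)))
E
```

```text
time: 33.68
position: [0.3565, 0.084, 0.2813]
tool_rot: [0.999, 0.043, 0.0, 0.0]
ft_force: [-0.4, -0.5, 0.2]
grip_width: 0.0003
grip_force: 0.0
scene {(197, 300): 0.56, (189, 289): 0.55, (225, 316): 0.39}
opening [[219.0, 285.0], [181.0, 263.0], [203.0, 314.0], [166.0, 291.0]]
top {(151, 287): 0.64, (150, 269): 0.6, (151, 276): 0.56, (155, 251): 0.52}
opening [[171.0, 300.0], [179.0, 246.0], [133.0, 293.0], [141.0, 240.0]]
t 34.38 P [0.3559 0.0847 0.2811] yaw 0.0863 F [-0.5 -0.5  0.3] grip 0.0002 0.0
[0.3306, 0.5206, 0.0035, -0.0008] world [ 0.468 -0.062  0.28 ] rows 5 turnrows 0.0
[0.3306, 0.5206, 0.6035, -0.0008] world [ 0.468 -0.062  0.1  ] rows 5 turnrows 0.0
143 ....................................................................................................
144 ..............................................................................................36....
145 ............................................................................................3c..3e..
146 ................................................................................85888256............
147 ....
[... 1076 characters left out ...]
86786d................................................................
158 ........627a919392826569768086867a67................................................................
159 ..........6b777e7b69616e747b8492856b................................................................
160 ....................68747e8890898261................................................................
161 ......................748588867867..................................................................
162 ....................................................................................................
163 ....................................................................................................
```

Run:
```python
from h import *
for n in("top","scene"):
  c=vision.camera(n); f=cv2.cvtColor(c["frame"],cv2.COLOR_RGB2GRAY); o=cv2.resize(cv2.imread(f"pics/{n}0.png"),(512,384),interpolation=cv2.INTER_AREA); o=cv2.cvtColor(o,cv2.COLOR_BGR2GRAY)
  d=cv2.GaussianBlur(np.abs(f.astype(np.float32)-o),(0,0),1); b=(d>10).astype(np.uint8)
  N,L,S,C=cv2.connectedComponentsWithStats(b)
  for s,cc in zip(S[1:],C[1:]):
    if s[4]>12: print(n,"box rc",s[1],s[0],"hw",s[3],s[2],"area",s[4],"at table",ray(c,cc[1],cc[0],.01).round(3)[:2], "mean now/then",f[s[1]:s[1]+s[3],s[0]:s[0]+s[2]].mean().round(),o[s[1]:s[1]+s[3],s[0]:s[0]+s[2]].mean().round())
```

```text
top box rc 134 237 hw 67 67 area 3152 at table [ 0.628 -0.051] mean now/then 96.0 124.0
top box rc 193 118 hw 191 394 area 42673 at table [ 0.228 -0.184] mean now/then 125.0 122.0
top box rc 301 224 hw 6 8 area 37 at table [0.195 0.11 ] mean now/then 60.0 46.0
top box rc 365 260 hw 10 13 area 80 at table [-0.009  0.002] mean now/then 76.0 82.0
top box rc 369 275 hw 11 12 area 72 at table [-0.022 -0.04 ] mean now/then 75.0 80.0
top box rc 373 249 hw 11 11 area 68 at table [-0.03  0.04] mean now/then 71.0 75.0
top box rc 381 285 hw 3 6 area 13 at table [-0.047 -0.059] mean now/then 63.0 84.0
scene box rc 47 0 hw 337 292 area 41387 at table [0.126 0.076] mean now/then 102.0 101.0
scene box rc 58 0 hw 12 5 area 45 at table [-0.269  1.042] mean now/then 64.0 53.0
scene box rc 167 261 hw 61 53 area 1907 at table [ 0.634 -0.023] mean now/then 88.0 106.0
scene box rc 313 210 hw 6 4 area 15 at table [ 0.204 -0.321] mean now/then 41.0 53.0
```

Run:
```python
from h import *
c=vision.camera("top"); f=c["frame"].astype(int); g=(f[...,2]-f[...,0])
for r in range(164,204): print(r,"".join("." if g[r,k]>45 else "%x"%(f[r,k].sum()//48) for k in range(232,310)))
```

```text
164 8889898754.......................................................3...989888889
165 88989988545..........................................................988988899
166 89888898545..........................................................988888889
167 98898998544...........................................................89988889
168 98989998544...........................................................98898899
169 88898898544...........................................................98898898
170 88888898544..........................................................788888889
171 88888888644...........................................................88898998
172 888898887545..........................................................88899989
173 888888888545..........................................................89989998
174 888888888544....................................................88888888888898
175 888888888544................................................578888888989888998
176 889989888544.........................................5568854478888888888889899
177 888888888544.....
[... 1519 characters left out ...]
545557777778888888888889898899988999
196 888988888888888888888888545554444445454456777778888889888888888888898889898988
197 888889888898888888888988544455555556777778888888888888888888898889989989989989
198 988888888899898888888888645567777778888888888888888889888888888888888999999988
199 988888888888898888888888777789888888888888888898888888888988889888989999999999
200 888888888888888888888888888898888888888888888888888888888888899998888898899999
201 888888888888888888888888988888889888888888888888888888888888998899989889998999
202 888899888888888888888888898888888888888898888888898889988988989998989999988999
203 998888766677788888888888889889888888888889888988888898988889889888889899888999
```

```bash
python3 -m handwheel '[[0.06,0.1,0,0],[0.12,0.2,0,0],[0.18,0.3,0,0],[0.25,0.4,0,0],[0.3,0.47,0,0],[0.33,0.52,0,0],[0.33,0.52,0.05,0],[0.33,0.52,0.15,0],[0.33,0.52,0.27,0],[0.33,0.52,0.4,0],[0.33,0.52,0.52,0],[0.33,0.52,0.6,0],[0.33,0.52,0.635,0],[0.33,0.52,0.635,0]]' 0 20
python3 go.py r -.164 0 .088 0 r -.147 0 .109 0 r -.134 0 .122 0 r -.119 0 .133 0 r -.104 0 .143 0 r -.088 0 .151 0 r -.071 0 .157 0
```

```text
time: 35.75
position: [0.466, -0.0614, 0.0879]
tool_rot: [0.999, 0.043, -0.003, -0.001]
ft_force: [0.4, 0.3, -0.1]
grip_width: 0.0005
grip_force: 0.0
t 35.75 P [ 0.466  -0.0614  0.0879] yaw 0.0863 F [ 0.4  0.3 -0.1] grip 0.0005 0.0
[0.127, 0.003, -0.0011, -0.0008] world [ 0.504 -0.059  0.088] rows 1 turnrows 0.0
[0.1832, 0.0026, -0.0714, -0.0008] world [ 0.521 -0.057  0.109] rows 1 turnrows 0.0
[0.2263, 0.0022, -0.115, -0.0008] world [ 0.534 -0.056  0.122] rows 1 turnrows 0.0
[0.2761, 0.0019, -0.152, -0.0008] world [ 0.549 -0.055  0.133] rows 1 turnrows 0.0
[0.3259, 0.0015, -0.1856, -0.0008] world [ 0.564 -0.054  0.143] rows 1 turnrows 0.0
[0.3791, 0.0012, -0.2126, -0.0008] world [ 0.58  -0.052  0.151] rows 1 turnrows 0.0
[0.4356, 0.0009, -0.2329, -0.0008] world [ 0.597 -0.051  0.157] rows 1 turnrows 0.0
```

Push along the arc slowly, so that the plugs stay put.

```bash
python3 -m handwheel '[[0.05,0,0,0],[0.1,0,0,0],[0.127,0,0,0],[0.155,0,-0.035,0],[0.183,0,-0.07,0],[0.205,0,-0.095,0],[0.226,0,-0.115,0],[0.25,0,-0.135,0],[0.276,0,-0.152,0],[0.3,0,-0.17,0],[0.326,0,-0.185,0],[0.35,0,-0.2,0],[0.379,0,-0.212,0],[0.4,0,-0.22,0],[0.42,0,-0.228,0],[0.43,0,-0.232,0],[0.435,0,-0.233,0],[0.435,0,-0.233,0]]' 0 20
python3 -m handwheel '[[0.01,0,0,0],[0.02,0,0,0],[0.02,0,0,0]]'
```

```text
time: 37.25
position: [0.5942, -0.0513, 0.1593]
tool_rot: [0.999, 0.044, -0.005, 0.0]
ft_force: [-9.6, -2.4, 4.5]
grip_width: 0.0009
grip_force: 4.7
time: 37.5
position: [0.5942, -0.0512, 0.1593]
tool_rot: [0.999, 0.044, -0.012, 0.0]
ft_force: [-20.6, -5.0, 12.2]
grip_width: 0.0007
grip_force: 10.6
```

```bash
python3 -m handwheel '[[-0.03,0,0,0],[-0.1,0,0,0],[-0.2,0,0,0],[-0.3,0,-0.1,0],[-0.4,-0.1,-0.25,0],[-0.5,-0.2,-0.4,0],[-0.6,-0.3,-0.4,0],[-0.7,-0.4,-0.4,0],[-0.75,-0.5,-0.4,0],[-0.75,-0.5,-0.4,0],[-0.75,-0.5,-0.4,0],[-0.75,-0.5,-0.4,0]]' 0 20
python3 pl.py
python3 - <<'E'
from h import *
p=np.load("rack.npy"); c=vision.camera("top"); f=c["frame"].astype(int); g=f[...,2]-f[...,0]
for t in(0,.05,.1):
  a=np.array([-.056*np.cos(t)-.172*np.sin(t),0,.02+.172*np.cos(t)-.056*np.sin(t)]); print(t,px(c,W(p,np.array([a,a+[0,.03,0],a-[0,.03,0]]))).round(1).tolist())
for r in range(132,170): print(r,"".join("." if g[r,k]>45 else "%x"%(f[r,k].sum()//48) for k in range(205,330)))
E
```

```text
time: 38.5
position: [0.3679, 0.0804, 0.2812]
tool_rot: [0.999, 0.044, 0.002, 0.0]
ft_force: [1.0, -0.6, 0.5]
grip_width: 0.0004
grip_force: 0.0
scene {(151, 218): 0.72}
opening [[219.0, 285.0], [181.0, 263.0], [203.0, 314.0], [166.0, 291.0]]
top {}
opening [[171.0, 300.0], [179.0, 246.0], [133.0, 293.0], [141.0, 240.0]]
0 [[270.4, 155.5], [260.3, 157.0], [280.5, 153.9]]
0.05 [[270.9, 158.5], [260.7, 160.0], [281.0, 157.0]]
0.1 [[271.3, 161.6], [261.2, 163.1], [281.4, 160.0]]
132 88888888888888888888888888888888888888888888888888888888887888888888888888888877676655554444444.........................68985
133 8888888888888888888888888888888888888888888888888888888888888888888887887766665555444.......44..........................58a95
134 88888888888888888888888888888888888888888888888888888888888888878776665655444................4........798..............358a96
135 8888888888888888888888888888888889888888888888888888888887777666555555......................44.......58a96..............48a96
136 888888888888888888888888888888888888888888888888888777666655445.............................43.
[... 3620 characters left out ...]
88898888888888888898898988889998888898898988988898
165 87545689988888888887886447888898898888888888754788888866666644444444445557889898988888888888988889888899999889989999988999888
166 98787766688888888988887546889888998888888888854666666654444444554556777778888889988888888888888888988898998999898899999989898
167 99889854588988888888998545888998888889888888854444444444545456777778898889988889888888888998888888888889998899889999899988898
168 88999854589898888989888545888889988888898888864445544456777778888888888888888888888888888898988888898988988888888889988889889
169 99898854589999999988898545888888888888888888875567777778888888988888888888898888888888888898888899888888888888989898989998998
```

```bash
python3 -c "
from rig import job
print(job.hand_in())"
```

```text
the job is handed in; nothing more can be done
None
```

I handed the job in at about 39 s: the wide bin is shut, and the empty scoop is upright on its mat. I counted only five separate plugs in the bin before closing it. I take the sixth to be inside because the scoop was empty, no stray plug showed in the picture, and the change in scoop weight fitted all six. No verdict came back.

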